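# Pack a slide mailer and screw the transport pot shut

## Robot

A 6-joint arm with a two-finger parallel gripper is mounted at the origin on the work surface. World frame = base frame: x ahead of the robot, y to its left, z up, the work surface at z = 0. Lengths are in m, angles in rad, forces in N, time in s.
With the tool pointing down it reaches from about 0.3 to 0.75 m from the base axis. Payload 8.5 kg.
Tool frame: the origin (TCP) lies between the finger pads; the fingertips stand 14 mm ahead of it and the grasp point (between the pads) lies 5 mm behind it; z points along the fingers, y is the line along which they close (so a half turn about z gives the same grasp; the last joint's range is limited). The gripper opens to 85 mm and grips with 20 to 120 N. Pads are 22 mm wide; open, the fingers measure 114 mm over their backs; the gripper's body (76 mm by 85 mm) begins 54 mm behind the grasp point. The pads swing forward as they close: fully open they stand 13 mm farther back than shut.
Start: joints at [1.089, 0.381, 1.297, -0, 1.464, -0.215], TCP at [0.145, 0.531, 0.245] pointing down, gripper open.
Joint ranges: [-3.11, 3.11], [-0.89, 2.33], [0.22, 2.48], [-1.42, 4.56], [0.17, 2.85], [-2.88, 2.88]. Speed limits (rad/s): [2.39, 2.39, 3.14, 3.14, 3.14, 3.14].

## Interface

Orientations are given as a 3x3 rotation matrix whose columns are the frame's x, y, z axes.
In Python, from station import monitor, eyes, workorder gives the robot as it stands. The module is installed in compiled form; this text tells all that it offers.
- The arm moves only by the shell command python3 -m crank 'ROWS' [FORCE]. ROWS is JSON, a list of rows, each an object of numbers: "ax", "ay", "az": the turn, a rotation vector about the world's x, y, z normalised to -1 to 1, where 1 is 0.1 rad; "tx", "ty", "tz": the shift along the world's x, y, z normalised to -1 to 1, where 1 is 0.025 m; "fingers": the closure in counts, from 0 (fully open) to 255 (shut). A call has 1 to 10 rows; each row shifts and turns the commanded pose from where the row before left it; what a row does not reach is not made up. A row lasts 1/12 s, in which the tool goes at most 41.7 mm and 7.16 degrees, less where a joint would pass 70% of its speed; a pose out of reach is approached as far as the arm can. A call with a number of a shift or a turn outside -1 to 1 is refused whole. A call with a gripper value outside its range is refused whole. The fingers move at their own pace and stop on an object; FORCE is the grip in N (left out, the last holds). Time passes only in rows, so rows that do not move let the fingers close. It gives the time, the measured TCP pose, the force, the opening and the grip force at its end, in the units of the state.
- monitor.get_obs(): the state, without advancing time (a new reading comes with each control period).
- eyes.get_image(name): name is "scene" or "top"; returns a dict with "img" (420x560x3 uint8, red, green, blue), "camera_matrix" (3x3 intrinsics, pixels), "distortion" ([k1, k2, p1, p2, k3] as OpenCV has them; the pictures are not rectified), "origin" and "attitude" of the camera in the world. Camera axes: x right, y down, z forward; pixel columns grow to the right and rows downward; lengths in m; the calibration is good to about 2 mm. A picture is of the moment at which its call begins. There is no depth.
- workorder.finish_job(): hands the job in; it is judged then, once.
The state is a dict: "time_s": time; "qpos": joint angles; "joint_vel": joint speeds; "joint_torque": joint torques, N m; "tcp_pos": TCP position; "orientation": TCP orientation; "wrist_force": force on the tool from outside, world axes, zero at the start; "moment": the same for the moment, N m; "grip_width": finger opening in m; "grasp_force": force on a finger pad.
Only numpy, scipy, OpenCV 4.12 (cv2) and the standard library are available. Lean on these libraries where they do the work, as an engineer would, in place of code of your own. Each camera call takes 0.05 s, during which the arm holds its last target. There are 200 camera calls.

## Task

Slide the flat slide mailer along the riser to its front edge, the one facing the robot, until about a third of it overhangs and can be gripped, then put it right inside the pot. Take the lid from its sloping rest and set it level on top of the pot's thread with its bar roughly in line with the pot's two ears; staying on the thread, turn it back anticlockwise about a quarter turn until it drops into the thread start, then screw it clockwise until it stops, tight, with its bar in line with the ears again. Let go, and leave the hand-rub bottle, the mug and the stapler alone.

Things in the scene. Friction and masses are not known exactly. Their poses are not given: they have to be found in the camera images.
- pot: White plastic pot fixed to the bench, 116 mm across, rim 125 mm up, neck 88 mm across (83 at the rim), open mouth 77 mm, inside 108 mm across below the neck, inner floor 5 mm up. Origin: centre of its underside, z up; x runs through its two opposite ears (22 mm wide, tops 76 mm up, ends 94 mm from the axis). Two-start thread outside the neck, the same every half turn.
- pot_rim (a point): Centre of the pot's mouth at rim height, 125 mm above the pot's origin; axes as the pot. The lid's origin is 11 mm below it when the lid rests on top of the thread, about 23 mm in the thread start, 26 mm when tight.
- pot_thread (a point): On the pot's axis at the thread's level crest, 10 mm below the rim. Lid lugs rest on the crest with the bar along the ears. Turned back (anticlockwise from above) by 70 to 135 degrees, best 95, they are over the gaps and the lid drops 12 mm if let go or pressed lightly; turned clockwise from there it sinks 3 mm more (about 0.1 mm a degree), wedges and stops firmly with the bar along the ears again.
- lid: White screw lid, 112 mm across, with a grip bar on top (84 mm long, 16 thick, 30 tall). Starts bar side up on the rest's 28 degree slope, which faces away from the robot, bar running up the slope. Origin: centre of the skirt's lower edge; z: lid axis towards the bar; x: along the bar. Top face 31 mm, top of bar 61 mm above the origin. Two lugs in the skirt under the bar's ends. About 110 g; fits either way round, 2 mm play.
- lid_bar (a point): Point on the lid's axis within the bar, 50 mm above the lid's origin; axes as the lid.
- lid_bar_end (a point): Middle of the bar's end face at the lid's +x, 42 mm from the lid's axis and 46 mm above its origin.
- lid_rest: Grey fixed sloping rest, 150 mm deep, 130 mm wide, that holds the lid. Origin: centre of its underside; its x points towards the robot and the slope rises that way at 28 degrees; two stops 20 mm tall hold the lid's lower edge.
- riser: Fixed grey bench riser, flat top 150 mm (x) by 180 mm (y), upper face 60 mm up, 12 mm thick, open in front beneath: its side legs (12 mm thick, 78 mm either side of the middle) start 20 mm behind the front edge. Origin: centre of its underside; x points away from the robot; front edge at x = -75 mm.
- riser_edge (a point): Middle of the upper front edge of the riser, axes as the riser.
- mailer: White flat plastic slide mailer with a grey label, 100 mm long (x), 36 mm wide (y), 6 mm thick, about 35 g, lying flat on the riser. Origin: centre of its underside; x along its length away from the robot.
- mailer_front (a point): Middle of the mailer's end nearest the robot, half way up its thickness; 50 mm from its middle.
- mailer_back (a point): Middle of the mailer's other end.
- rub_bottle: Clear hand-rub bottle, 60 mm across and 150 mm tall, standing; origin centre of underside. Leave alone.
- pen_mug: White mug, 76 mm across, 90 mm tall, standing; origin centre of underside. Leave alone.
- stapler: Black stapler, 130 mm long (x), 36 mm wide, about 45 mm tall; origin centre of underside. Leave alone.

How it is judged:
On the way, in this order (a step that is already met when the one before it is completed fails the run):
1. the mailer lies flat on the riser with at least 22 mm overhanging the front edge (x of mailer_front in the frame of riser_edge below -0.022 m and x of mailer_back in the frame of riser_edge above 0.01 m and z of mailer_front in the frame of riser_edge between -0.002 and 0.007 m and angle between mailer's own z axis and vertical below 0.1 rad), for 0.1 s.
2. the mailer is wholly inside the pot, below the rim (z of each of mailer_front, mailer_back in the frame of pot_rim below 0 m and horizontal distance between each of mailer_front, mailer_back and pot_rim below 0.06 m), for 0.2 s.
3. the lid sits level on top of the pot's thread, bar roughly in line with the ears (horizontal distance between lid and pot below 0.005 m and angle between lid's own z axis and vertical below 0.07 rad and z of lid in the frame of pot_rim between -0.0135 and -0.009 m and angle between the x axis of lid and the x axis of pot, either way round below 0.4 rad), for 0.2 s.
4. the lid, still level on the thread, is being turned back anticlockwise (bar 30 to 73 degrees anticlockwise of the ears) (horizontal distance between lid and pot below 0.006 m and angle between lid's own z axis and vertical below 0.1 rad and z of lid in the frame of pot_rim between -0.0145 and -0.006 m and ((x of lid_bar_end in the frame of pot_rim above 0.012 m and y of lid_bar_end in the frame of pot_rim above 0.021 m) or (x of lid_bar_end in the frame of pot_rim below -0.012 m and y of lid_bar_end in the frame of pot_rim below -0.021 m))), for 0.05 s.
5. the lid, turned back well away from the ears, has dropped level into the thread start (horizontal distance between lid and pot below 0.005 m and angle between lid's own z axis and vertical below 0.1 rad and angle between the x axis of lid and the x axis of pot, either way round above 0.7 rad and z of lid in the frame of pot_rim below -0.0195 m), for 0.1 s.
At the end, for the whole second after the job is handed in: The lid is screwed down on the pot: level within 3 degrees, centred within 5 mm, its origin at least 24.2 mm below the rim and its bar within 11 degrees of the line of the ears; the mailer is wholly inside the pot below the rim; everything at rest and let go (all of step 2 and z of lid in the frame of pot_rim below -0.0242 m and horizontal distance between lid and pot below 0.005 m and angle between lid's own z axis and vertical below 0.05 rad and angle between the x axis of lid and the x axis of pot, either way round below 0.2 rad and linear speed of lid below 0.02 m/s); the robot touches nothing.
It fails at once if the hand-rub bottle, the mug or the stapler is shifted by more than 30 mm or tipped over (distance of any of rub_bottle, pen_mug, stapler from where it was at the start of the episode above 0.03 m or angle between any of rub_bottle, pen_mug, stapler's own z axis and vertical above 0.4 rad).
It also fails if it takes over 72 s, if anything falls off the work surface, if the arm or the gripper's body presses on something with over 40 N, if the wrist force passes 120 N, or if a joint passes its speed limit or range.

## Working session

There is one attempt and no reset: what is moved stays moved. The work goes in short steps, Python scripts to look and compute and a shell command to move; the robot and the scene stay as the last step left them, time stands still between calls to the robot, and variables do not carry over. Pictures are saved under pics/ and viewed, at most 10 in all, crops included, and the job is handed in when it is done.

```bash
mkdir -p pics
python3 - <<'E'
from station import monitor, eyes
import cv2, numpy as np, pickle
o=monitor.get_obs(); print(o)
for n in("scene","top"):
    d=eyes.get_image(n); pickle.dump(d,open(n+".pkl","wb"))
    cv2.imwrite(f"pics/{n}0.png",d["img"][:,:,::-1])
    print(n,d["camera_matrix"],d["distortion"],d["origin"],d["attitude"])
E
```

```text
{'time_s': 0.0, 'qpos': array([ 1.08868064e+00,  3.81227803e-01,  1.29826240e+00, -1.73365573e-05,
        1.46357808e+00, -2.15300238e-01]), 'joint_vel': array([ 0.00071353, -0.000246  ,  0.00019559,  0.00014468,  0.00101438,
        0.00012785]), 'joint_torque': array([-9.05044617e-04, -4.48461878e+01, -2.31274492e+01, -2.89701247e-04,
        4.80220231e-03, -1.08075906e-06]), 'tcp_pos': array([0.14489367, 0.53029525, 0.24469413]), 'orientation': array([[-9.64615822e-01,  2.63658622e-01, -6.68910408e-04],
       [ 2.63659301e-01,  9.64614971e-01, -1.31542342e-03],
       [ 2.98418269e-04, -1.44524269e-03, -9.99998911e-01]]), 'wrist_force': array([ 0.3885098 , -0.64079613, -0.47808345]), 'moment': array([ 0.00309106, -0.03210426, -0.04530052]), 'grasp_force': 0.0, 'grip_width': 0.08513261155581976}
scene [[461.75095494   0.         285.13798321]
 [  0.         461.75095494 208.88660762]
 [  0.           0.           1.        ]] [-0.00257722  0.          0.          0.          0.        ] [ 1.18538    -0.15631696  0.89738031] [[ 0.24942174  0.73698476 -0.62820558]
 [ 0.96826708 -0.20033622  0.14941307]
 [-0.01573718 -0.64553765 -0.76356629]]
top [[386.47443643   0.         276.0170782 ]
 [  0.         386.47443643 209.98206709]
 [  0.           0.           1.        ]] [-0.04403003  0.          0.          0.          0.        ] [0.44935115 0.0129168  0.86226326] [[ 0.01459899 -0.99509902  0.09779985]
 [-0.99988907 -0.01481788 -0.0015121 ]
 [ 0.00295387 -0.09776693 -0.99520495]]
```

View pics/scene0.png

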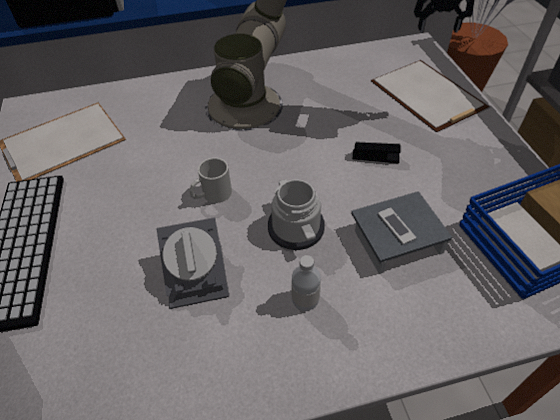

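View pics/top0.png

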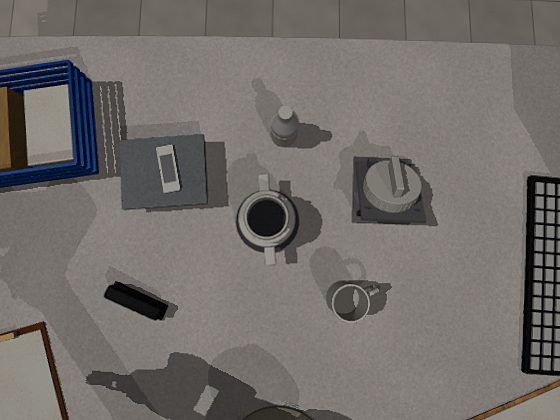

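The top view shows the riser at about (121–207, 135–209) and the mailer at (156–180, 145–193). The pot mouth is at (266, 217) with ears at (264, 182) and (270, 256), the lid is at (392, 186), and the mug, bottle and stapler are at (351, 302), (285, 125) and (137, 300). The scene view agrees.

```bash
cat > h.py <<'E'
import numpy as np, cv2, pickle
def ray(d,uv):
    p=cv2.undistortPoints(np.array(uv,float).reshape(-1,1,2),np.array(d["camera_matrix"]),np.array(d["distortion"])).reshape(-1,2)
    v=np.c_[p,np.ones(len(p))]@np.array(d["attitude"]).T
    return np.array(d["origin"]),v/np.linalg.norm(v,axis=1)[:,None]
def plane(d,uv,z):
    o,v=ray(d,uv); return o+v*((z-o[2])/v[:,2])[:,None]
def tri(d1,a,d2,b):
    o1,v1=ray(d1,[a]);o2,v2=ray(d2,[b]);A=0;B=0
    for o,v in((o1,v1[0]),(o2,v2[0])):
        P=np.eye(3)-np.outer(v,v);A=A+P;B=B+P@o
    return np.linalg.solve(A,B)
def proj(d,P):
    R=np.array(d["attitude"]).T
    return cv2.projectPoints(np.array(P,float).reshape(-1,1,3),cv2.Rodrigues(R)[0],-R@np.array(d["origin"]),np.array(d["camera_matrix"]),np.array(d["distortion"]))[0].reshape(-1,2)
def load(n): return pickle.load(open(n+".pkl","rb"))
E
python3 - <<'E'
from h import *
t,s=load("top"),load("scene")
def crop(d,x,y,w,h,k): return cv2.resize(d["img"][y:y+h,x:x+w,::-1],None,fx=k,fy=k,interpolation=cv2.INTER_CUBIC)
a=crop(t,110,125,115,95,3.4);b=crop(t,340,140,100,95,4)
b=b[:a.shape[0]] if b.shape[0]>a.shape[0] else b
c=crop(t,225,165,85,105,3);e=crop(s,150,215,90,95,3)
W=800;out=np.zeros((600,800,3),np.uint8)
for im,(x,y) in((crop(t,110,125,115,95,3.2),(0,0)),(crop(t,340,140,100,95,3.2),(400,0)),(crop(t,230,170,75,92,3),(0,310)),(crop(s,150,215,90,92,3),(240,310)),(crop(s,262,170,88,92,3),(520,310))):
    im=im[:600-y,:800-x];out[y:y+im.shape[0],x:x+im.shape[1]]=im
cv2.imwrite("pics/zoom1.png",out)
E
```

```text
(no output)
```

View pics/zoom1.png

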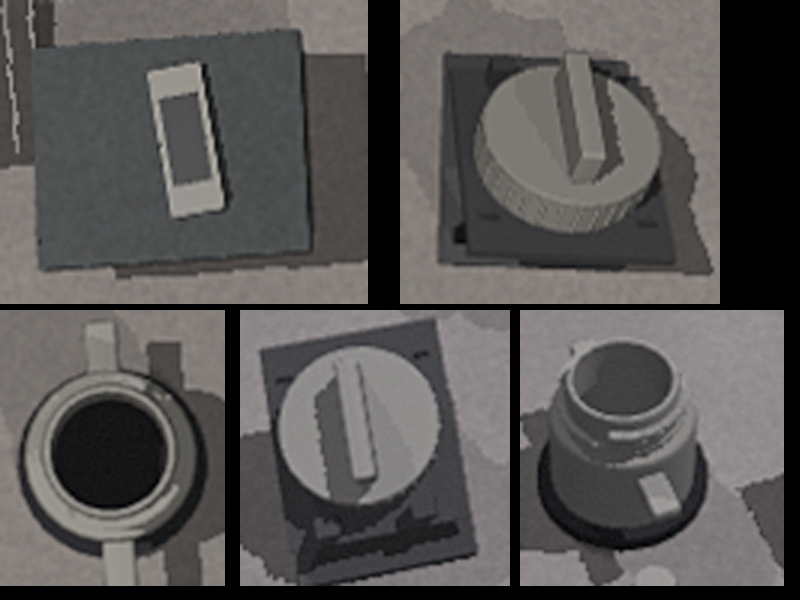

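The zoom shows clear corners: riser at crop (38,47), (300,30), (311,248), (41,269); mailer at (148,72), (201,62), (226,205), (172,217). The bar's top faces are visible in both views, as are the pot rim and both ears.

Run:
```python
from h import *
np.set_printoptions(precision=4,suppress=True)
t,s=load("top"),load("scene")
f=lambda x0,y0,u0,v0,k,P:np.array([[u0+(x-x0)/k,v0+(y-y0)/k] for x,y in P])
r=plane(t,f(0,0,110,125,3.2,[(38,47),(300,30),(311,248),(41,269)]),.06);print("riser",r,r.mean(0))
m=plane(t,f(0,0,110,125,3.2,[(148,72),(201,62),(226,205),(172,217)]),.066);print("mailer",m,m.mean(0))
F=m[2:].mean(0);B=m[:2].mean(0);print("front",F,"back",B,np.linalg.norm(F-B),"yaw",np.degrees(np.arctan2(*(B-F)[[1,0]])))
e=r[1]-r[2];print("riser yaw",np.degrees(np.arctan2(e[1],e[0])), np.degrees(np.arctan2(*(r[2]-r[3])[[0,1]])))
print("rim top",plane(t,f(0,310,230,170,3,[(113,454),(50,454),(176,454),(113,395),(113,515)]),.125))
# mouth via inner edge ellipse
print("tri rim",tri(t,f(0,310,230,170,3,[(113,454)])[0],s,f(520,310,262,170,3,[(626,379)])[0]))
print("ears",plane(t,f(0,310,230,170,3,[(85,323),(116,321),(103,585),(135,585)]),.076), "full img", plane(t,[(264,176),(270,263)],.076))
T=f(400,0,340,140,3.2,[(565,56),(589,55),(606,151),(580,157)]);S=f(240,310,150,215,3,[(378,477),(353,480),(337,362),(358,361)])
# correspondences: far-left(+y),far-right(-y),near-right,near-left ; scene: far end at bottom, +y on right
P=np.array([tri(t,a,s,b) for a,b in zip(T,S)]);
print("bar",P,P.mean(0)); ax=(P[2]+P[3]-P[0]-P[1])/2;print(ax,np.linalg.norm(ax),"tilt",np.degrees(np.arcsin(ax[2]/np.linalg.norm(ax))),"yaw",np.degrees(np.arctan2(ax[1],ax[0])))
rr=plane(t,f(400,0,340,140,3.2,[(443,53),(440,264),(713,273)]),0);print("rest",rr)
print("obst bottle",plane(t,[(286,113)],.15),"mug",plane(t,[(351,302)],.09),"stapler",plane(t,[(110,289),(162,312)],.045))
```

```text
riser [[0.6744 0.3437 0.06  ]
 [0.6879 0.1682 0.06  ]
 [0.5418 0.1559 0.06  ]
 [0.5253 0.3332 0.06  ]] [0.6074 0.2502 0.06  ]
mailer [[0.6565 0.2667 0.066 ]
 [0.6636 0.2318 0.066 ]
 [0.5685 0.2113 0.066 ]
 [0.5601 0.2463 0.066 ]] [0.6122 0.239  0.066 ]
front [0.5643 0.2288 0.066 ] back [0.6601 0.2493 0.066 ] 0.09795057014993128 yaw 12.053283681112239
riser yaw 4.803636948371377 174.70688592122252
rim top [[ 0.5062  0.0275  0.125 ]
 [ 0.5056  0.0677  0.125 ]
 [ 0.5068 -0.0126  0.125 ]
 [ 0.5441  0.0282  0.125 ]
 [ 0.4673  0.0269  0.125 ]]
tri rim [0.5073 0.0309 0.1207]
ears [[0.6    0.0493 0.076 ]
 [0.6017 0.028  0.076 ]
 [0.4214 0.0338 0.076 ]
 [0.4217 0.0122 0.076 ]] full img [[0.5967 0.0375 0.076 ]
 [0.4189 0.0223 0.076 ]]
bar [[ 0.6362 -0.2196  0.0937]
 [ 0.6363 -0.2353  0.0963]
 [ 0.5676 -0.2303  0.1402]
 [ 0.5649 -0.2167  0.1332]] [ 0.6013 -0.2255  0.1159]
[-0.07    0.0039  0.0417] 0.08158419720052996 tilt 30.76520828998759 yaw 176.77347728940072
rest [[ 0.6591 -0.1631  0.    ]
 [ 0.5085 -0.1601  0.    ]
 [ 0.5048 -0.3535  0.    ]]
obst bottle [[ 0.7052 -0.0045  0.15  ]] mug [[ 0.3452 -0.1387  0.09  ]] stapler [[0.3576 0.3581 0.045 ]
 [0.3126 0.2461 0.045 ]]
```

Run:
```python
from h import *
from scipy.spatial.transform import Rotation as Ro
C=Ro.from_euler('z',90,degrees=True)
def e(R,j1,al,s):
    M=(Ro.from_euler('y',-al,degrees=True)*Ro.from_euler('z',-j1,degrees=True)*Ro.from_matrix(R)*C.inv())
    a=M.as_euler('ZYZ',degrees=True); return [round(s*a[0]),round(a[1]),round(a[2])],[round(s*((a[0]+360)%360-180)),round(-a[1]),round((a[2]+360)%360-180)]
for name,d in(("d=+y",[0,1,0]),("d=-y",[0,-1,0])):
  for xs in(1,-1):
    for dip in (0,30):
      c=np.cos(np.radians(dip));sn=np.sin(np.radians(dip))
      z=np.array(d)*c+np.array([0,0,-sn]); x=xs*(np.array([0,0,1])*c+np.array(d)*sn); y=np.cross(z,x)
      j1=-18 if d[1]>0 else 25
      for al in(110,135): print(name,"x_tool up" if xs>0 else "x_tool down","dip",dip,"alpha",al,e(np.c_[x,y,z],j1,al,1))
```

```text
d=+y x_tool up dip 0 alpha 110 ([84, 107, -21], [-96, -107, 159])
d=+y x_tool up dip 0 alpha 135 ([77, 103, -46], [-103, -103, 134])
d=+y x_tool up dip 30 alpha 110 ([56, 95, -26], [-124, -95, 154])
d=+y x_tool up dip 30 alpha 135 ([57, 81, -47], [-123, -81, 133])
d=+y x_tool down dip 0 alpha 110 ([84, 107, 159], [-96, -107, -21])
d=+y x_tool down dip 0 alpha 135 ([77, 103, 134], [-103, -103, -46])
d=+y x_tool down dip 30 alpha 110 ([56, 95, 154], [-124, -95, -26])
d=+y x_tool down dip 30 alpha 135 ([57, 81, 133], [-123, -81, -47])
d=-y x_tool up dip 0 alpha 110 ([-81, 113, -158], [99, -113, 22])
d=-y x_tool up dip 0 alpha 135 ([-72, 107, -132], [108, -107, 48])
d=-y x_tool up dip 30 alpha 110 ([-53, 100, -150], [127, -100, 30])
d=-y x_tool up dip 30 alpha 135 ([-52, 85, -130], [128, -85, 50])
d=-y x_tool down dip 0 alpha 110 ([-81, 113, 22], [99, -113, -158])
d=-y x_tool down dip 0 alpha 135 ([-72, 107, 48], [108, -107, -132])
d=-y x_tool down dip 30 alpha 110 ([-53, 100, 30], [127, -100, -150])
d=-y x_tool down dip 30 alpha 135 ([-52, 85, 50], [128, -85, -130])
```

```bash
python3 -m crank '[{"tx":1,"ty":-1,"az":1,"ax":1,"fingers":120},{"tx":1,"ty":-1,"az":1,"ax":1,"fingers":120},{"tx":1,"ty":-1,"az":1,"fingers":120},{"tx":1,"ty":-1,"az":1,"fingers":120}]' 30; python3 -c "
from station import monitor;o=monitor.get_obs();print(o['qpos'],o['orientation'])"
```

```text
[ 1.08871752e+00  3.81118306e-01  1.29817553e+00 -1.89117843e-05
  1.46358072e+00 -2.15284418e-01] [[-9.64621442e-01  2.63638273e-01 -5.77660497e-04]
 [ 2.63638782e-01  9.64620797e-01 -1.14453026e-03]
 [ 2.55481349e-04 -1.25633214e-03 -9.99999178e-01]]invalid input
```

```bash
python3 -m crank '[{"ax":1,"ay":0,"az":1,"tx":1,"ty":-1,"tz":0,"fingers":120},{"ax":1,"ay":0,"az":1,"tx":1,"ty":-1,"tz":0,"fingers":120},{"ax":0,"ay":0,"az":1,"tx":1,"ty":-1,"tz":0,"fingers":120},{"ax":0,"ay":0,"az":1,"tx":1,"ty":-1,"tz":0,"fingers":120}]' 30; python3 -c "
from station import monitor;o=monitor.get_obs();print(o['qpos'],o['orientation'])"
```

```text
time_s: 0.43
tcp_pos: [0.2412, 0.4331, 0.2452]
orientation: [[-0.994, -0.098, -0.048], [-0.104, 0.982, 0.156], [0.032, 0.16, -0.987]]
wrist_force: [0.9, 0.6, 0.2]
grip_width: 0.0453
grasp_force: 0.0
[ 0.74836079  0.24168999  1.51526717  0.15220719  1.3159207  -0.95739377] [[-0.99407225 -0.09755038 -0.04800294]
 [-0.10391434  0.98233182  0.15564706]
 [ 0.03197139  0.15971262 -0.98664569]]
```

```bash
python3 -m crank '[{"ax":-1,"ay":0,"az":-1,"tx":0.45,"ty":-0.27,"tz":0,"fingers":75},{"ax":-1,"ay":0,"az":-1,"tx":0.45,"ty":-0.27,"tz":0,"fingers":75},{"ax":0,"ay":0,"az":-1,"tx":0.45,"ty":-0.27,"tz":0,"fingers":75},{"ax":0,"ay":0,"az":-1,"tx":0.45,"ty":-0.27,"tz":0,"fingers":75},{"ax":0,"ay":0,"az":-1,"tx":0.45,"ty":-0.27,"tz":0,"fingers":75},{"ax":0,"ay":0,"az":-1,"tx":0.45,"ty":-0.27,"tz":0,"fingers":75},{"ax":0,"ay":0,"az":-1,"tx":0.45,"ty":-0.27,"tz":0,"fingers":75},{"ax":0,"ay":0,"az":-1,"tx":0.45,"ty":-0.27,"tz":0,"fingers":75},{"ax":0,"ay":0,"az":-1,"tx":0.45,"ty":-0.27,"tz":0,"fingers":75},{"ax":0,"ay":0,"az":-1,"tx":0.45,"ty":-0.27,"tz":0,"fingers":75}]'
python3 -m crank '[{"ax":0,"ay":0,"az":-1,"tx":0.45,"ty":-0.27,"tz":0,"fingers":75},{"ax":0,"ay":0,"az":-1,"tx":0.45,"ty":-0.27,"tz":0,"fingers":75},{"ax":0,"ay":0,"az":-1,"tx":0.45,"ty":-0.27,"tz":0,"fingers":75},{"ax":0,"ay":0,"az":-1,"tx":0.45,"ty":-0.27,"tz":0,"fingers":75},{"ax":0,"ay":0,"az":-1,"tx":0.45,"ty":-0.27,"tz":0,"fingers":75},{"ax":0,"ay":0,"az":-1,"tx":0.45,"ty":-0.27,"tz":0,"fingers":75},{"ax":0,"ay":0,"az":-1,"tx":0.45,"ty":-0.27,"tz":0,"fingers":75},{"ax":0,"ay":0,"az":-1,"tx":0.45,"ty":-0.27,"tz":0,"fingers":75},{"ax":0,"ay":0,"az":-1,"tx":0.45,"ty":-0.27,"tz":0,"fingers":75},{"ax":0,"ay":0,"az":-1,"tx":0.45,"ty":-0.27,"tz":0,"fingers":75}]'
python3 -m crank '[{"ax":0,"ay":0,"az":-1,"tx":0.45,"ty":-0.27,"tz":-0.5,"fingers":75},{"ax":0,"ay":0,"az":-1,"tx":0.45,"ty":-0.27,"tz":-0.5,"fingers":75},{"ax":0,"ay":0,"az":-1,"tx":0.45,"ty":-0.27,"tz":-0.5,"fingers":75},{"ax":0,"ay":0,"az":-1,"tx":0.45,"ty":-0.27,"tz":-0.5,"fingers":75},{"ax":0,"ay":0,"az":-1,"tx":0.45,"ty":-0.27,"tz":-0.5,"fingers":75},{"ax":0,"ay":0,"az":-1,"tx":0.45,"ty":-0.27,"tz":-0.5,"fingers":75},{"ax":0,"ay":0,"az":-1,"tx":0.45,"ty":-0.27,"tz":-0.5,"fingers":75},{"ax":0,"ay":0,"az":-1,"tx":0.45,"ty":-0.27,"tz":-0.5,"fingers":75},{"ax":0,"ay":0,"az":-1,"tx":0.45,"ty":-0.27,"tz":0,"fingers":75},{"ax":0,"ay":0,"az":-0.5,"tx":0.45,"ty":-0.27,"tz":0,"fingers":75}]'
python3 -c "
from station import monitor;o=monitor.get_obs();print(o['qpos'])"
```

```text
time_s: 1.27
tcp_pos: [0.354, 0.3668, 0.245]
orientation: [[-0.63, 0.776, -0.034], [0.776, 0.63, 0.015], [0.033, -0.017, -0.999]]
wrist_force: [0.2, 0.0, -0.5]
grip_width: 0.0603
grasp_force: 0.0
time_s: 2.1
tcp_pos: [0.4665, 0.2993, 0.2449]
orientation: [[0.313, 0.95, -0.006], [0.949, -0.312, 0.036], [0.032, -0.017, -0.999]]
wrist_force: [-0.2, -0.3, -0.1]
grip_width: 0.0601
grasp_force: 0.0
time_s: 2.93
tcp_pos: [0.5786, 0.2318, 0.1439]
orientation: [[0.954, 0.298, 0.024], [0.298, -0.954, 0.025], [0.03, -0.017, -0.999]]
wrist_force: [-0.6, -1.1, 0.2]
grip_width: 0.0604
grasp_force: 0.0
[0.18325104 0.57816403 1.26189496 0.02135975 1.2735397  1.44553965]
```

```bash
python3 -m crank '[{"ax":-0.25,"ay":0.24,"az":-0.92,"tx":0.05,"ty":0,"tz":-0.5,"fingers":95},{"ax":0,"ay":0,"az":0,"tx":0,"ty":0,"tz":-0.5,"fingers":95},{"ax":0,"ay":0,"az":0,"tx":0,"ty":0,"tz":-0.5,"fingers":95},{"ax":0,"ay":0,"az":0,"tx":0,"ty":0,"tz":-0.5,"fingers":95},{"ax":0,"ay":0,"az":0,"tx":0,"ty":0,"tz":0,"fingers":95}]'
python3 - <<'E'
from station import eyes
import cv2,numpy as np
o=np.zeros((600,800,3),np.uint8)
a=eyes.get_image("scene")["img"][170:270,340:470,::-1];b=eyes.get_image("top")["img"][120:220,110:240,::-1]
o[:300,:390]=cv2.resize(a,(390,300),interpolation=2);o[:300,400:790]=cv2.resize(b,(390,300),interpolation=2)
cv2.imwrite("pics/z2.png",o[:310])
E
```

```text
time_s: 3.35
tcp_pos: [0.5786, 0.2319, 0.0925]
orientation: [[0.977, 0.214, -0.002], [0.214, -0.977, -0.002], [-0.002, 0.001, -1.0]]
wrist_force: [-1.2, -0.6, -0.4]
grip_width: 0.0534
grasp_force: 0.0
```

View pics/z2.png

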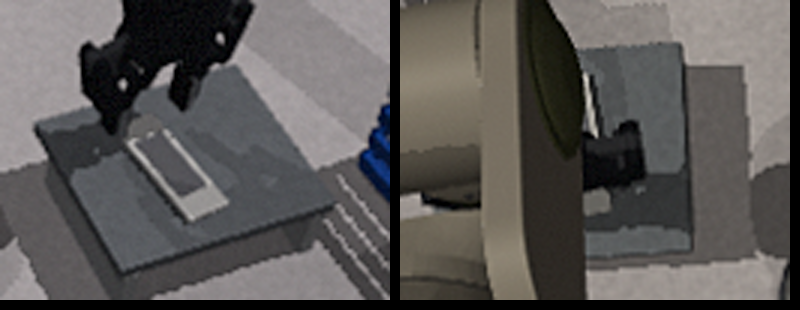

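Scene crop: the two fingers straddle the mailer close to its front end, at about (110,120) and (185,95), clear of the surface. I'll narrow them and feel downwards.

```bash
python3 -m crank '[{"ax":0,"ay":0,"az":0,"tx":0,"ty":0,"tz":-0.2,"fingers":125},{"ax":0,"ay":0,"az":0,"tx":0,"ty":0,"tz":-0.2,"fingers":125},{"ax":0,"ay":0,"az":0,"tx":0,"ty":0,"tz":0,"fingers":125}]'
for i in 1 2; do echo; done
python3 -m crank '[{"ax":0,"ay":0,"az":0,"tx":0,"ty":0,"tz":-0.12,"fingers":125},{"ax":0,"ay":0,"az":0,"tx":0,"ty":0,"tz":0,"fingers":125}]'
python3 -m crank '[{"ax":0,"ay":0,"az":0,"tx":0,"ty":0,"tz":-0.12,"fingers":125},{"ax":0,"ay":0,"az":0,"tx":0,"ty":0,"tz":0,"fingers":125}]'
```

```text
time_s: 3.7
tcp_pos: [0.5795, 0.2322, 0.0847]
orientation: [[0.977, 0.214, 0.003], [0.214, -0.977, -0.001], [0.002, 0.001, -1.0]]
wrist_force: [0.3, -0.2, -0.8]
grip_width: 0.0434
grasp_force: 0.0


time_s: 3.87
tcp_pos: [0.5797, 0.2322, 0.0819]
orientation: [[0.977, 0.214, 0.003], [0.214, -0.977, -0.001], [0.003, 0.001, -1.0]]
wrist_force: [0.5, -0.5, -0.1]
grip_width: 0.0434
grasp_force: 0.0
time_s: 4.03
tcp_pos: [0.5797, 0.2322, 0.0789]
orientation: [[0.977, 0.214, 0.003], [0.214, -0.977, -0.001], [0.003, 0.001, -1.0]]
wrist_force: [-0.6, 0.5, 0.1]
grip_width: 0.0435
grasp_force: 0.0
```

```bash
python3 -m crank '[{"ax":0,"ay":0,"az":0,"tx":0,"ty":0,"tz":-0.08,"fingers":125},{"ax":0,"ay":0,"az":0,"tx":0,"ty":0,"tz":0,"fingers":125}]' | grep -E "pos|force"
python3 -m crank '[{"ax":0,"ay":0,"az":0,"tx":0,"ty":0,"tz":-0.08,"fingers":125},{"ax":0,"ay":0,"az":0,"tx":0,"ty":0,"tz":0,"fingers":125}]'| grep -E "pos|force"
python3 -m crank '[{"ax":0,"ay":0,"az":0,"tx":0,"ty":0,"tz":-0.06,"fingers":125},{"ax":0,"ay":0,"az":0,"tx":0,"ty":0,"tz":0,"fingers":125}]'| grep -E "pos|force"
```

```text
tcp_pos: [0.5797, 0.2322, 0.077]
wrist_force: [-0.2, 0.0, -0.4]
grasp_force: 0.0
tcp_pos: [0.5797, 0.2322, 0.075]
wrist_force: [0.3, -0.9, -0.8]
grasp_force: 0.0
tcp_pos: [0.5797, 0.2322, 0.0735]
wrist_force: [0.6, 0.0, 0.1]
grasp_force: 0.0
```

```bash
python3 -m crank '[{"ax":0,"ay":0,"az":0,"tx":0,"ty":0,"tz":-0.06,"fingers":125},{"ax":0,"ay":0,"az":0,"tx":0,"ty":0,"tz":0,"fingers":125}]' | grep -E "pos|force"
python3 -m crank '[{"ax":0,"ay":0,"az":0,"tx":0,"ty":0,"tz":0,"fingers":160},{"ax":0,"ay":0,"az":0,"tx":0,"ty":0,"tz":0,"fingers":160},{"ax":0,"ay":0,"az":0,"tx":0,"ty":0,"tz":0,"fingers":160},{"ax":0,"ay":0,"az":0,"tx":0,"ty":0,"tz":0,"fingers":160}]' 20
```

```text
tcp_pos: [0.5799, 0.2322, 0.0722]
wrist_force: [-0.2, 0.3, -0.0]
grasp_force: 0.0
time_s: 5.03
tcp_pos: [0.5802, 0.2326, 0.0732]
orientation: [[0.977, 0.214, 0.005], [0.214, -0.977, 0.0], [0.005, 0.001, -1.0]]
wrist_force: [-0.2, 1.2, 5.5]
grip_width: 0.035
grasp_force: 23.0
```

```bash
python3 -m crank '[{"ax":0,"ay":0,"az":0,"tx":-0.1,"ty":-0.01,"tz":0.04,"fingers":160},{"ax":0,"ay":0,"az":0,"tx":-0.32,"ty":-0.03,"tz":0,"fingers":160},{"ax":0,"ay":0,"az":0,"tx":-0.32,"ty":-0.03,"tz":0,"fingers":160},{"ax":0,"ay":0,"az":0,"tx":-0.32,"ty":-0.03,"tz":0,"fingers":160},{"ax":0,"ay":0,"az":0,"tx":-0.32,"ty":-0.03,"tz":0,"fingers":160},{"ax":0,"ay":0,"az":0,"tx":-0.32,"ty":-0.03,"tz":0,"fingers":160},{"ax":0,"ay":0,"az":0,"tx":-0.32,"ty":-0.03,"tz":0,"fingers":160},{"ax":0,"ay":0,"az":0,"tx":-0.32,"ty":-0.03,"tz":0,"fingers":160},{"ax":0,"ay":0,"az":0,"tx":-0.3,"ty":-0.03,"tz":0,"fingers":160},{"ax":0,"ay":0,"az":0,"tx":0,"ty":0,"tz":0,"fingers":160}]' 20
python3 - <<'E'
from station import eyes
import cv2,numpy as np,pickle
o=np.zeros((600,800,3),np.uint8)
d=eyes.get_image("scene");pickle.dump(d,open("s2.pkl","wb"));a=d["img"][170:270,340:470,::-1];b=eyes.get_image("top")["img"][120:220,110:240,::-1]
o[:300,:390]=cv2.resize(a,(390,300),interpolation=2);o[:300,400:790]=cv2.resize(b,(390,300),interpolation=2)
cv2.imwrite("pics/z3.png",o[:310])
E
```

```text
time_s: 5.87
tcp_pos: [0.5122, 0.2259, 0.0733]
orientation: [[0.977, 0.214, 0.002], [0.214, -0.977, -0.001], [0.002, 0.001, -1.0]]
wrist_force: [-0.2, 0.4, -0.7]
grip_width: 0.0351
grasp_force: 20.2
```

View pics/z3.png

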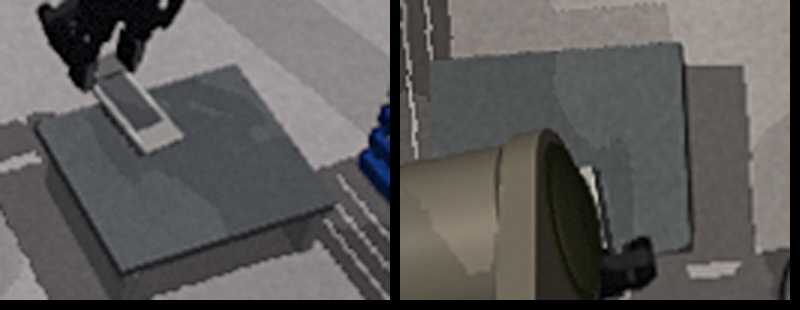

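Scene crop: the fingers have drawn the mailer over the front edge. Its back end is at about (165,143) and it still lies flat. I'll regrip deeper on the overhang.

```bash
python3 -m crank '[{"ax":0,"ay":0,"az":0,"tx":0,"ty":0,"tz":0,"fingers":130},{"ax":0,"ay":0,"az":0,"tx":0,"ty":0,"tz":0,"fingers":120},{"ax":0,"ay":0,"az":0,"tx":0,"ty":0,"tz":0,"fingers":120},{"ax":0,"ay":0,"az":0,"tx":0,"ty":0,"tz":-0.24,"fingers":120},{"ax":0,"ay":0,"az":0,"tx":0,"ty":0,"tz":-0.24,"fingers":120},{"ax":0,"ay":0,"az":0,"tx":0,"ty":0,"tz":0,"fingers":170},{"ax":0,"ay":0,"az":0,"tx":0,"ty":0,"tz":0,"fingers":170},{"ax":0,"ay":0,"az":0,"tx":0,"ty":0,"tz":0,"fingers":170},{"ax":0,"ay":0,"az":0,"tx":0,"ty":0,"tz":0,"fingers":170}]' 40
python3 - <<'E'
from h import *
d=load("s2");P=plane(d,[(389,221),(402,215)],.066);print(P,P.mean(0))
E
```

```text
time_s: 6.72
tcp_pos: [0.5139, 0.226, 0.0613]
orientation: [[0.977, 0.214, 0.004], [0.214, -0.977, -0.001], [0.003, 0.001, -1.0]]
wrist_force: [-0.1, -0.0, -0.6]
grip_width: 0.035
grasp_force: 39.8
[[0.59924788 0.22751629 0.066     ]
 [0.5905131  0.26344957 0.066     ]] [0.59488049 0.24548293 0.066     ]
```

```bash
python3 - <<'E'
from station import monitor
from h import *
from scipy.spatial.transform import Rotation as Ro
o=monitor.get_obs();q=o["qpos"];print(q)
R0=Ro.from_matrix(o["orientation"]);s,c=.5,.866
T=Ro.from_matrix(np.array([[0,s,-c],[1,0,0],[0,-c,-s]]).T)
rv=(T*R0.inv()).as_rotvec();print(rv,np.linalg.norm(rv))
C=Ro.from_euler('z',90,degrees=True)
M=lambda R,j1,al:(Ro.from_euler('y',-al)*Ro.from_euler('z',-j1)*R*C.inv()).as_euler('ZYZ')
print("check",M(R0,q[0],q[1]+q[2]))
for f in np.linspace(0,1,6):
    R=Ro.from_rotvec(rv*f)*R0
    print(f,M(R,q[0]+.2*f,2.0).round(2),M(R,q[0]+.2*f,2.3).round(2))
E
python3 -m crank '[{"ax":0,"ay":0,"az":0,"tx":0,"ty":0,"tz":0.3,"fingers":170},{"ax":0,"ay":0,"az":0,"tx":0,"ty":0,"tz":0.8,"fingers":170},{"ax":0,"ay":0,"az":0,"tx":0,"ty":0,"tz":0.8,"fingers":170},{"ax":0,"ay":0,"az":0,"tx":0,"ty":0,"tz":0.8,"fingers":170},{"ax":0,"ay":0,"az":0,"tx":0,"ty":0,"tz":0.8,"fingers":170},{"ax":0,"ay":0,"az":0,"tx":0,"ty":0,"tz":0.8,"fingers":170},{"ax":0,"ay":0,"az":0,"tx":0,"ty":0,"tz":0.8,"fingers":170},{"ax":0,"ay":0,"az":0,"tx":0,"ty":0,"tz":0.8,"fingers":170},{"ax":0,"ay":0,"az":0,"tx":0,"ty":0,"tz":0.8,"fingers":170},{"ax":0,"ay":0,"az":0,"tx":0,"ty":0,"tz":0.6,"fingers":170}]' 60
```

```text
[ 2.04037628e-01  5.95882271e-01  1.51939070e+00 -1.53052763e-03
  1.02290667e+00  1.55990246e+00]
[-0.87827654  0.70833821  1.21974259] 1.6615910084729584
check [-1.53052763e-03  1.02290667e+00  1.55990246e+00]
0.0 [-0.    1.14  1.56] [-0.    0.84  1.56]
0.2 [-0.16  1.3   1.41] [-0.19  1.01  1.47]
0.4 [-0.34  1.45  1.24] [-0.36  1.17  1.34]
0.6000000000000001 [-0.52  1.56  1.04] [-0.54  1.31  1.19]
0.8 [-0.72  1.64  0.81] [-0.73  1.42  1.01]
1.0 [-0.93  1.67  0.57] [-0.93  1.49  0.81]
time_s: 7.55
tcp_pos: [0.5138, 0.226, 0.2464]
orientation: [[0.977, 0.214, 0.006], [0.214, -0.977, -0.0], [0.006, 0.001, -1.0]]
wrist_force: [0.7, 0.7, -0.5]
grip_width: 0.0343
grasp_force: 60.0
```

```bash
python3 -m crank '[{"ax":-0.44,"ay":0.354,"az":0.61,"tx":-0.014,"ty":-0.42,"tz":0.05,"fingers":170},{"ax":-0.44,"ay":0.354,"az":0.61,"tx":-0.014,"ty":-0.42,"tz":0.05,"fingers":170},{"ax":-0.44,"ay":0.354,"az":0.61,"tx":-0.014,"ty":-0.42,"tz":0.05,"fingers":170},{"ax":-0.44,"ay":0.354,"az":0.61,"tx":-0.014,"ty":-0.42,"tz":0.05,"fingers":170},{"ax":-0.44,"ay":0.354,"az":0.61,"tx":-0.014,"ty":-0.42,"tz":0.05,"fingers":170},{"ax":-0.44,"ay":0.354,"az":0.61,"tx":-0.014,"ty":-0.42,"tz":0.05,"fingers":170},{"ax":-0.44,"ay":0.354,"az":0.61,"tx":-0.014,"ty":-0.42,"tz":0.05,"fingers":170},{"ax":-0.44,"ay":0.354,"az":0.61,"tx":-0.014,"ty":-0.42,"tz":0.05,"fingers":170},{"ax":-0.44,"ay":0.354,"az":0.61,"tx":-0.014,"ty":-0.42,"tz":0.05,"fingers":170},{"ax":-0.44,"ay":0.354,"az":0.61,"tx":-0.014,"ty":-0.42,"tz":0.05,"fingers":170}]'
python3 -m crank '[{"ax":-0.44,"ay":0.354,"az":0.61,"tx":-0.014,"ty":-0.42,"tz":0.05,"fingers":170},{"ax":-0.44,"ay":0.354,"az":0.61,"tx":-0.014,"ty":-0.42,"tz":0.05,"fingers":170},{"ax":-0.44,"ay":0.354,"az":0.61,"tx":-0.014,"ty":-0.42,"tz":0.05,"fingers":170},{"ax":-0.44,"ay":0.354,"az":0.61,"tx":-0.014,"ty":-0.42,"tz":0.05,"fingers":170},{"ax":-0.44,"ay":0.354,"az":0.61,"tx":-0.014,"ty":-0.42,"tz":0.05,"fingers":170},{"ax":-0.44,"ay":0.354,"az":0.61,"tx":-0.014,"ty":-0.42,"tz":0.05,"fingers":170},{"ax":-0.44,"ay":0.354,"az":0.61,"tx":-0.014,"ty":-0.42,"tz":0.05,"fingers":170},{"ax":-0.44,"ay":0.354,"az":0.61,"tx":-0.014,"ty":-0.42,"tz":0.05,"fingers":170},{"ax":0,"ay":0,"az":0,"tx":0,"ty":0,"tz":0,"fingers":170}]'
python3 - <<'E'
from station import eyes,monitor
import cv2,numpy as np,pickle
print(monitor.get_obs()["qpos"])
o=np.zeros((450,800,3),np.uint8)
d=eyes.get_image("scene");pickle.dump(d,open("s2.pkl","wb"));a=d["img"][100:250,200:330,::-1];e=eyes.get_image("top");pickle.dump(e,open("t2.pkl","wb"));b=e["img"][130:280,200:330,::-1]
o[:,:390]=cv2.resize(a,(390,450),interpolation=2);o[:,400:790]=cv2.resize(b,(390,450),interpolation=2)
cv2.imwrite("pics/z4.png",o)
E
```

```text
time_s: 8.38
tcp_pos: [0.5103, 0.1205, 0.2572]
orientation: [[0.614, 0.767, -0.184], [0.617, -0.613, -0.494], [-0.492, 0.19, -0.85]]
wrist_force: [0.6, -0.9, -0.1]
grip_width: 0.0344
grasp_force: 60.0
time_s: 9.13
tcp_pos: [0.5066, 0.0364, 0.2663]
orientation: [[0.122, 0.99, -0.064], [0.564, -0.122, -0.816], [-0.816, 0.064, -0.574]]
wrist_force: [0.0, 0.2, -1.2]
grip_width: 0.0345
grasp_force: 60.0
[ 0.21659865  0.49058033  1.3662293  -0.9033185   1.63711613  0.48030355]
```

View pics/z4.png

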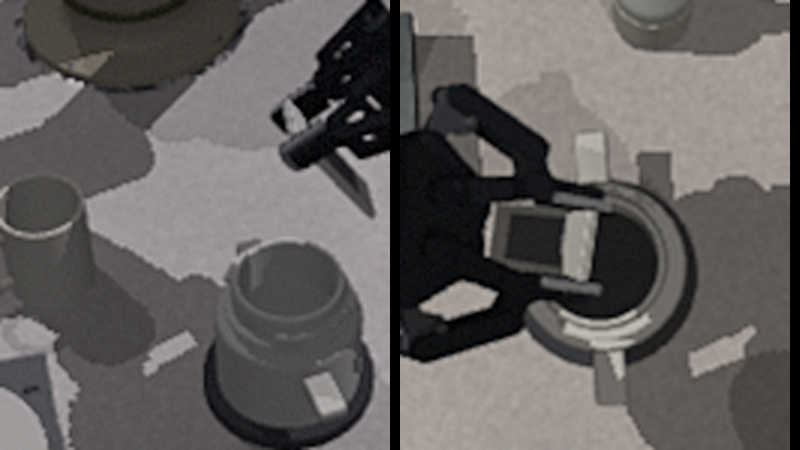

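The mailer is held by its front end, leaning over the mouth: free end at top-view crop (500,235), gripped end at (580,240), pot mouth around (610,270). Next: finish the rotation, centre and lower.

```bash
python3 -m crank '[{"ax":-0.44,"ay":0.354,"az":0.61,"tx":0,"ty":-0.22,"tz":0.05,"fingers":170},{"ax":-0.44,"ay":0.354,"az":0.61,"tx":0,"ty":-0.22,"tz":0.05,"fingers":170},{"ax":-0.9,"ay":0,"az":0,"tx":0,"ty":-0.22,"tz":0,"fingers":170},{"ax":-0.9,"ay":0,"az":0,"tx":0,"ty":-0.22,"tz":0,"fingers":170},{"ax":0,"ay":0,"az":0,"tx":0,"ty":0,"tz":-0.6,"fingers":170},{"ax":0,"ay":0,"az":0,"tx":0,"ty":0,"tz":-0.6,"fingers":170},{"ax":0,"ay":0,"az":0,"tx":0,"ty":0,"tz":-0.6,"fingers":170},{"ax":0,"ay":0,"az":0,"tx":0,"ty":0,"tz":0,"fingers":170}]'
python3 - <<'E'
from station import eyes,monitor
from h import *
o=monitor.get_obs();R=o["orientation"];g=o["tcp_pos"]-.005*R[:,2];print(o["qpos"].round(2),"grip",g,"free end",g+.084*R[:,0])
E
```

```text
time_s: 9.9
tcp_pos: [0.5073, 0.0152, 0.2218]
orientation: [[-0.001, 1.0, -0.001], [0.337, -0.001, -0.942], [-0.942, -0.001, -0.337]]
wrist_force: [-0.5, 0.2, -0.8]
grip_width: 0.0345
grasp_force: 60.0
[ 0.24  0.6   1.51 -1.15  1.59  0.59] grip [0.50731659 0.01989371 0.22349691] free end [0.50725557 0.04818521 0.14440464]
```

```bash
python3 -m crank '[{"ax":0,"ay":0,"az":0,"tx":0,"ty":0,"tz":-0.4,"fingers":170},{"ax":0,"ay":0,"az":0,"tx":0,"ty":0,"tz":-0.4,"fingers":170},{"ax":0,"ay":0,"az":0,"tx":0,"ty":0,"tz":-0.4,"fingers":170},{"ax":0,"ay":0,"az":0,"tx":0,"ty":0,"tz":0,"fingers":170}]' | grep -E "pos|force"
python3 -m crank '[{"ax":0,"ay":0,"az":0,"tx":0,"ty":0,"tz":-0.4,"fingers":170},{"ax":0,"ay":0,"az":0,"tx":0,"ty":0,"tz":-0.4,"fingers":170},{"ax":0,"ay":0,"az":0,"tx":0,"ty":0,"tz":-0.4,"fingers":170},{"ax":0,"ay":0,"az":0,"tx":0,"ty":0,"tz":-0.4,"fingers":170},{"ax":0,"ay":0,"az":0,"tx":0,"ty":0,"tz":0,"fingers":170}]' | grep -E "pos|force"
python3 - <<'E'
from station import eyes
import cv2,numpy as np
o=np.zeros((450,800,3),np.uint8)
a=eyes.get_image("scene")["img"][130:280,220:350,::-1];b=eyes.get_image("top")["img"][130:280,200:330,::-1]
o[:,:390]=cv2.resize(a,(390,450),interpolation=2);o[:,400:790]=cv2.resize(b,(390,450),interpolation=2)
cv2.imwrite("pics/z5.png",o)
E
```

```text
tcp_pos: [0.5072, 0.0149, 0.1921]
wrist_force: [-0.2, 0.6, -0.2]
grasp_force: 60.0
tcp_pos: [0.5071, 0.0149, 0.1516]
wrist_force: [-0.7, 0.1, 0.6]
grasp_force: 60.0
```

View pics/z5.png

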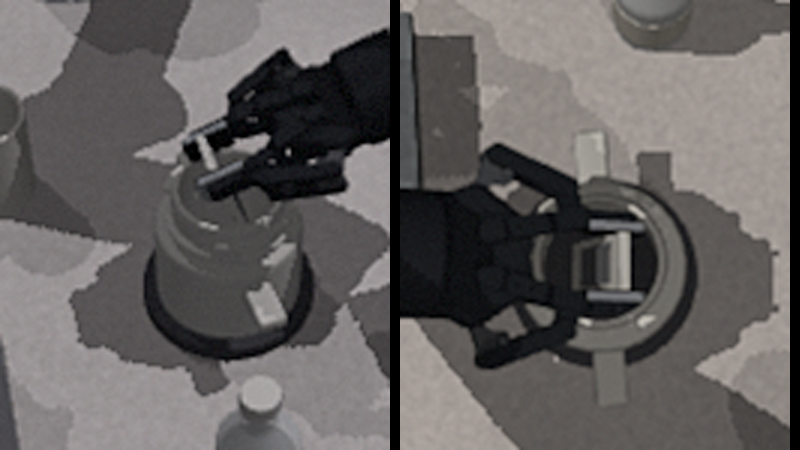

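The mailer is inside the mouth (top crop (605,260)), with the fingers above the rim and no contact force. I'll release, retract and check.

```bash
python3 -m crank '[{"ax":0,"ay":0,"az":0,"tx":0,"ty":0,"tz":0,"fingers":100},{"ax":0,"ay":0,"az":0,"tx":0,"ty":0,"tz":0,"fingers":80},{"ax":0,"ay":0,"az":0,"tx":0,"ty":0,"tz":0,"fingers":80},{"ax":0,"ay":0,"az":0,"tx":0,"ty":0,"tz":0,"fingers":80},{"ax":0,"ay":0,"az":0,"tx":0,"ty":0,"tz":0.4,"fingers":80},{"ax":0,"ay":0,"az":0,"tx":0,"ty":0.3,"tz":0.8,"fingers":80},{"ax":0,"ay":0,"az":0,"tx":0,"ty":0.5,"tz":0.8,"fingers":80},{"ax":0,"ay":0,"az":0,"tx":0,"ty":0.5,"tz":0.8,"fingers":80},{"ax":0,"ay":0,"az":0,"tx":0,"ty":0.5,"tz":0.8,"fingers":80},{"ax":0,"ay":0,"az":0,"tx":0,"ty":0.5,"tz":0.8,"fingers":80}]'
python3 -m crank '[{"ax":0,"ay":0,"az":0,"tx":0,"ty":0.8,"tz":0.8,"fingers":80},{"ax":0,"ay":0,"az":0,"tx":0,"ty":0.8,"tz":0.4,"fingers":80},{"ax":0,"ay":0,"az":0,"tx":0,"ty":0.8,"tz":0,"fingers":80},{"ax":0,"ay":0,"az":0,"tx":0,"ty":0.8,"tz":0,"fingers":80},{"ax":0,"ay":0,"az":0,"tx":0,"ty":0,"tz":0,"fingers":80}]'
python3 - <<'E'
from station import eyes
import cv2,numpy as np,pickle
o=np.zeros((450,800,3),np.uint8)
s=eyes.get_image("scene");t=eyes.get_image("top");pickle.dump(s,open("s3.pkl","wb"));pickle.dump(t,open("t3.pkl","wb"))
g=lambda d,x,y:np.clip(cv2.resize(d["img"][y:y+92,x:x+80,::-1],(390,450),interpolation=2)*1.6,0,255)
o[:,:390]=g(s,262,165);o[:,400:790]=g(t,227,172)
cv2.imwrite("pics/z6.png",o)
E
```

```text
time_s: 11.58
tcp_pos: [0.5072, 0.073, 0.2657]
orientation: [[0.001, 1.0, 0.001], [0.336, 0.001, -0.942], [-0.942, 0.001, -0.336]]
wrist_force: [0.7, -0.3, 0.4]
grip_width: 0.0586
grasp_force: 0.0
time_s: 12.0
tcp_pos: [0.5073, 0.155, 0.2945]
orientation: [[0.0, 1.0, 0.004], [0.337, 0.004, -0.942], [-0.942, 0.002, -0.337]]
wrist_force: [-0.2, -0.3, 0.9]
grip_width: 0.0588
grasp_force: 0.0
```

View pics/z6.png

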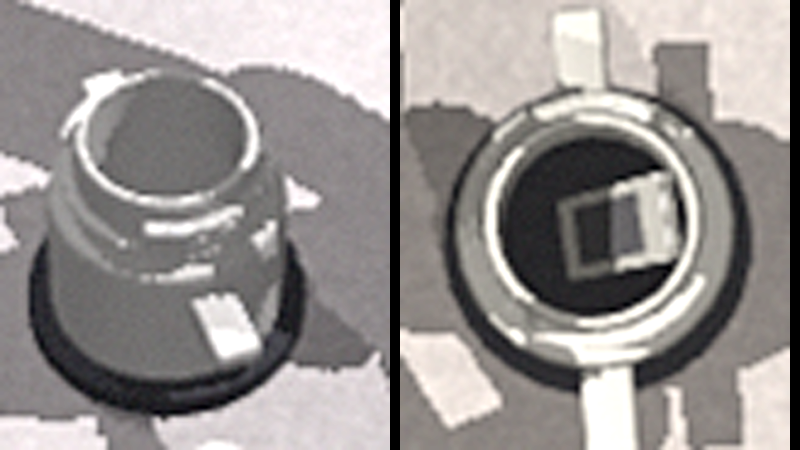

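The mailer lies wholly inside the pot, leaning, with its upper end at top crop (655,220) inside the mouth. The rim ring is centred at top crop (591,221) and scene crop (167,139).

```bash
cat > lid.py <<'E'
from station import monitor
from h import *
from scipy.spatial.transform import Rotation as Ro
np.set_printoptions(precision=4,suppress=True)
o=monitor.get_obs();R0=Ro.from_matrix(o["orientation"])
yaw=np.radians(-3.2);n=np.array([.469*np.cos(yaw),.469*np.sin(yaw),.883]);z=-n
y=np.array([np.sin(yaw),-np.cos(yaw),0]);x=np.cross(y,z)
T=Ro.from_matrix(np.c_[x,y,z]);rv=(T*R0.inv()).as_rotvec()
P=np.array([.6013,-.2255,.1159])-.012*n
print("rv",rv,np.linalg.norm(rv),"goal",P,"stage d",P+.1*n-o["tcp_pos"],"goal d",P-o["tcp_pos"],"n",n,o["qpos"])
C=Ro.from_euler('z',90,degrees=True)
for f in np.linspace(0,1,5):print((Ro.from_euler('y',-1.8)*Ro.from_euler('z',-o["qpos"][0]+.75*f)*Ro.from_rotvec(rv*f)*R0*C.inv()).as_euler('ZYZ'))
E
python3 lid.py
python3 - <<'E'
from h import *
t,s=load("t3"),load("s3")
ct=lambda x,y:(227+(x-400)/4.875,172+y/4.891); cs=lambda x,y:(262+x/4.875,165+y/4.891)
print("rim",plane(t,[ct(591,221),ct(484,221),ct(698,221),ct(591,118),ct(591,325)],.125),tri(t,ct(591,221),s,cs(167,139)),plane(s,[cs(167,139)],.125))
e=plane(t,[ct(581,10),ct(610,420)],.076);print(e,np.degrees(np.arctan2(*(e[0]-e[1])[[1,0]])))
E
```

```text
rv [ 0.5678 -0.598  -1.5464] 1.7525081873152004 goal [ 0.5957 -0.2252  0.1053] stage d [ 0.1351 -0.3805 -0.1006] goal d [ 0.0883 -0.3779 -0.1889] n [ 0.4683 -0.0262  0.883 ] [ 0.4597  0.62    1.2155 -1.0971  1.8897  0.4237]
[-1.1078  1.9057  0.3902]
[-0.8892  1.9519  0.6624]
[-0.6376  1.9447  0.9211]
[-0.3748  1.8941  1.1478]
[-0.1126  1.8169  1.3354]
rim [[ 0.50767631  0.03041463  0.125     ]
 [ 0.50704956  0.07241056  0.125     ]
 [ 0.5082991  -0.01157947  0.125     ]
 [ 0.54830079  0.03110968  0.125     ]
 [ 0.46708445  0.02972511  0.125     ]] [0.50815772 0.03101529 0.12035543] [[0.51229965 0.03038747 0.125     ]]
[[0.60076927 0.03734368 0.076     ]
 [0.42920068 0.0223059  0.076     ]] 5.009105640143558
```

```bash
python3 -m crank '[{"ax":0.315,"ay":-0.332,"az":-0.859,"tx":0.3,"ty":-0.845,"tz":0.15,"fingers":90},{"ax":0.315,"ay":-0.332,"az":-0.859,"tx":0.3,"ty":-0.845,"tz":0.15,"fingers":90},{"ax":0.315,"ay":-0.332,"az":-0.859,"tx":0.3,"ty":-0.845,"tz":0.15,"fingers":90},{"ax":0.315,"ay":-0.332,"az":-0.859,"tx":0.3,"ty":-0.845,"tz":0,"fingers":90},{"ax":0.315,"ay":-0.332,"az":-0.859,"tx":0.3,"ty":-0.845,"tz":0,"fingers":90},{"ax":0.315,"ay":-0.332,"az":-0.859,"tx":0.3,"ty":-0.845,"tz":0,"fingers":90},{"ax":0.315,"ay":-0.332,"az":-0.859,"tx":0.3,"ty":-0.845,"tz":0,"fingers":90},{"ax":0.315,"ay":-0.332,"az":-0.859,"tx":0.3,"ty":-0.845,"tz":0,"fingers":90},{"ax":0.315,"ay":-0.332,"az":-0.859,"tx":0.3,"ty":-0.845,"tz":0,"fingers":90}]'
python3 -m crank '[{"ax":0.315,"ay":-0.332,"az":-0.859,"tx":0.3,"ty":-0.845,"tz":0,"fingers":90},{"ax":0.315,"ay":-0.332,"az":-0.859,"tx":0.3,"ty":-0.845,"tz":0,"fingers":90},{"ax":0.315,"ay":-0.332,"az":-0.859,"tx":0.3,"ty":-0.845,"tz":0,"fingers":90},{"ax":0.315,"ay":-0.332,"az":-0.859,"tx":0.3,"ty":-0.845,"tz":-0.2,"fingers":90},{"ax":0.315,"ay":-0.332,"az":-0.859,"tx":0.3,"ty":-0.845,"tz":-0.4,"fingers":90},{"ax":0.315,"ay":-0.332,"az":-0.859,"tx":0.3,"ty":-0.845,"tz":-0.6,"fingers":90},{"ax":0.315,"ay":-0.332,"az":-0.859,"tx":0.3,"ty":-0.845,"tz":-0.8,"fingers":90},{"ax":0.315,"ay":-0.332,"az":-0.859,"tx":0.3,"ty":-0.845,"tz":-0.8,"fingers":90},{"ax":0.315,"ay":-0.332,"az":-0.859,"tx":0.3,"ty":-0.845,"tz":-0.8,"fingers":90},{"ax":0,"ay":0,"az":0,"tx":0,"ty":0,"tz":0,"fingers":90}]'
python3 lid.py
```

```text
time_s: 12.85
tcp_pos: [0.5748, -0.0397, 0.3054]
orientation: [[0.561, 0.674, -0.48], [0.359, -0.721, -0.593], [-0.746, 0.16, -0.647]]
wrist_force: [0.3, 0.2, -0.3]
grip_width: 0.0554
grasp_force: 0.0
time_s: 13.68
tcp_pos: [0.6406, -0.2344, 0.2103]
orientation: [[0.879, -0.068, -0.473], [-0.059, -0.998, 0.035], [-0.474, -0.003, -0.881]]
wrist_force: [0.6, 0.1, -1.5]
grip_width: 0.0556
grasp_force: 0.0
rv [-0.0036 -0.0053  0.0125] 0.014072774903841552 goal [ 0.5957 -0.2252  0.1053] stage d [ 0.002   0.0066 -0.0167] goal d [-0.0449  0.0092 -0.105 ] n [ 0.4683 -0.0262  0.883 ] [-0.4597  0.9021  0.4883 -0.2224  2.202   1.0882]
[-0.1839  1.8005  1.1786]
[-0.2657  1.7574  0.994 ]
[-0.3372  1.7006  0.815 ]
[-0.3968  1.6324  0.6414]
[-0.4433  1.5551  0.4723]
```

```bash
python3 -m crank '[{"ax":-0.04,"ay":-0.05,"az":0.125,"tx":-0.16,"ty":0.36,"tz":-0.4,"fingers":90},{"ax":0,"ay":0,"az":0,"tx":-0.33,"ty":0,"tz":-0.7,"fingers":90},{"ax":0,"ay":0,"az":0,"tx":-0.33,"ty":0,"tz":-0.7,"fingers":90},{"ax":0,"ay":0,"az":0,"tx":-0.33,"ty":0,"tz":-0.7,"fingers":90},{"ax":0,"ay":0,"az":0,"tx":-0.2,"ty":0,"tz":-0.5,"fingers":90},{"ax":0,"ay":0,"az":0,"tx":0,"ty":0,"tz":0,"fingers":90}]'
python3 -m crank '[{"ax":0,"ay":0,"az":0,"tx":-0.2,"ty":0,"tz":-0.4,"fingers":90},{"ax":0,"ay":0,"az":0,"tx":0,"ty":0,"tz":0,"fingers":90}]'
python3 lid.py | head -1
python3 - <<'E'
from station import eyes
import cv2,numpy as np
o=np.zeros((400,800,3),np.uint8)
s=eyes.get_image("scene");t=eyes.get_image("top")
g=lambda d,x,y:np.clip(cv2.resize(d["img"][y:y+115,x:x+112,::-1],(390,400),interpolation=2)*1.5,0,255)
o[:,:390]=g(s,140,190);o[:,400:790]=g(t,338,130)
cv2.imwrite("pics/z7.png",o)
E
```

```text
time_s: 14.18
tcp_pos: [0.6067, -0.219, 0.1383]
orientation: [[0.882, -0.044, -0.469], [-0.04, -0.999, 0.019], [-0.47, 0.002, -0.883]]
wrist_force: [0.7, 0.3, 0.2]
grip_width: 0.0553
grasp_force: 0.0
time_s: 14.35
tcp_pos: [0.603, -0.2191, 0.1299]
orientation: [[0.884, -0.044, -0.466], [-0.04, -0.999, 0.018], [-0.467, 0.003, -0.884]]
wrist_force: [-0.7, 0.3, -0.1]
grip_width: 0.055
grasp_force: 0.0
rv [ 0.0032  0.0027 -0.012 ] 0.012678530489664979 goal [ 0.5957 -0.2252  0.1053] stage d [ 0.0395 -0.0087  0.0637] goal d [-0.0073 -0.0061 -0.0246] n [ 0.4683 -0.0262  0.883 ] [-0.4595  0.8494  0.8272 -0.2036  1.907   1.1319]
```

View pics/z7.png

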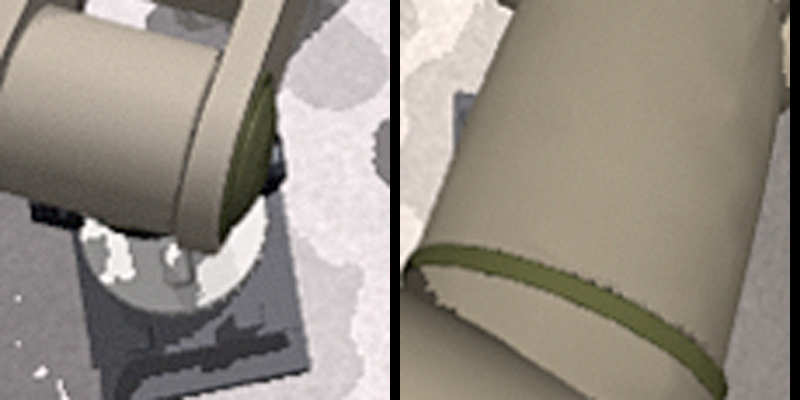

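Scene crop: the bar's lower end (180,265) lies between the finger sides at (50,215) and (275,170). I'll go in and grip.

```bash
python3 -m crank '[{"ax":0,"ay":0,"az":-0.12,"tx":-0.13,"ty":-0.24,"tz":-0.45,"fingers":90},{"ax":0,"ay":0,"az":0,"tx":-0.13,"ty":0,"tz":-0.45,"fingers":110},{"ax":0,"ay":0,"az":0,"tx":0,"ty":0,"tz":0,"fingers":130}]' | grep -E "pos|force|width"
python3 -m crank '[{"ax":0,"ay":0,"az":0,"tx":0,"ty":0,"tz":0,"fingers":160},{"ax":0,"ay":0,"az":0,"tx":0,"ty":0,"tz":0,"fingers":230},{"ax":0,"ay":0,"az":0,"tx":0,"ty":0,"tz":0,"fingers":230},{"ax":0,"ay":0,"az":0,"tx":0,"ty":0,"tz":0,"fingers":230},{"ax":0,"ay":0,"az":0,"tx":0,"ty":0,"tz":0,"fingers":230}]' 60
```

```text
tcp_pos: [0.5962, -0.2252, 0.1055]
wrist_force: [0.5, 1.2, -1.1]
grip_width: 0.0419
grasp_force: 0.0
time_s: 15.12
tcp_pos: [0.5979, -0.2249, 0.1083]
orientation: [[0.885, -0.055, -0.463], [-0.051, -0.998, 0.022], [-0.463, 0.005, -0.886]]
wrist_force: [2.6, -0.7, 3.3]
grip_width: 0.0148
grasp_force: 58.9
```

```bash
python3 -m crank '[{"ax":0,"ay":0,"az":0,"tx":0.19,"ty":0,"tz":0.35,"fingers":230},{"ax":0,"ay":0,"az":0,"tx":0.375,"ty":-0.02,"tz":0.7,"fingers":230},{"ax":0,"ay":0,"az":0,"tx":0.375,"ty":-0.02,"tz":0.7,"fingers":230},{"ax":0,"ay":0,"az":0,"tx":0,"ty":0,"tz":0.8,"fingers":230},{"ax":0,"ay":0,"az":0,"tx":0,"ty":0,"tz":0.8,"fingers":230},{"ax":0,"ay":-0.5,"az":0,"tx":0,"ty":0,"tz":0.8,"fingers":230},{"ax":0,"ay":-0.5,"az":0,"tx":0,"ty":0,"tz":0.8,"fingers":230},{"ax":0,"ay":-0.5,"az":0,"tx":0,"ty":0.4,"tz":0.6,"fingers":230},{"ax":0,"ay":-0.5,"az":0.15,"tx":-0.3,"ty":0.6,"tz":0.2,"fingers":230},{"ax":0,"ay":-0.5,"az":0.15,"tx":-0.3,"ty":0.8,"tz":0,"fingers":230}]' 110
python3 -m crank '[{"ax":-0.1,"ay":-0.5,"az":0.15,"tx":-0.3,"ty":0.8,"tz":0,"fingers":230},{"ax":-0.1,"ay":-0.5,"az":0.2,"tx":-0.3,"ty":0.8,"tz":0,"fingers":230},{"ax":0,"ay":-0.5,"az":0.2,"tx":-0.5,"ty":0.8,"tz":0,"fingers":230},{"ax":0,"ay":-0.5,"az":0.2,"tx":-0.5,"ty":0.8,"tz":0,"fingers":230},{"ax":0,"ay":-0.3,"az":0.2,"tx":-0.5,"ty":0.8,"tz":0,"fingers":230},{"ax":0,"ay":0,"az":0.2,"tx":-0.5,"ty":0.8,"tz":0,"fingers":230},{"ax":0,"ay":0,"az":0,"tx":-0.3,"ty":0.8,"tz":0,"fingers":230},{"ax":0,"ay":0,"az":0,"tx":0,"ty":0.8,"tz":0,"fingers":230},{"ax":0,"ay":0,"az":0,"tx":0,"ty":0.8,"tz":0,"fingers":230},{"ax":0,"ay":0,"az":0,"tx":0,"ty":0,"tz":0,"fingers":230}]'
```

```text
time_s: 15.95
tcp_pos: [0.6057, -0.1812, 0.2524]
orientation: [[0.973, -0.026, -0.227], [-0.023, -1.0, 0.014], [-0.228, -0.008, -0.974]]
wrist_force: [0.6, -0.5, -0.7]
grip_width: 0.0144
grasp_force: 107.2
time_s: 16.78
tcp_pos: [0.5325, 0.0022, 0.2514]
orientation: [[0.996, 0.091, -0.003], [0.091, -0.996, -0.014], [-0.005, 0.014, -1.0]]
wrist_force: [0.0, 0.2, -0.6]
grip_width: 0.0139
grasp_force: 107.3
```

```bash
python3 -m crank '[{"ax":0.14,"ay":-0.03,"az":0,"tx":-0.47,"ty":0.57,"tz":0,"fingers":230},{"ax":0,"ay":0,"az":0,"tx":-0.47,"ty":0.57,"tz":-0.5,"fingers":230},{"ax":0,"ay":0,"az":0,"tx":0,"ty":0,"tz":-0.5,"fingers":230},{"ax":0,"ay":0,"az":0,"tx":0,"ty":0,"tz":-0.5,"fingers":230},{"ax":0,"ay":0,"az":0,"tx":0,"ty":0,"tz":0,"fingers":230}]'
python3 - <<'E'
from station import eyes
import cv2,numpy as np,pickle
s=eyes.get_image("scene");t=eyes.get_image("top");pickle.dump(s,open("s4.pkl","wb"));pickle.dump(t,open("t4.pkl","wb"))
o=np.zeros((480,800,3),np.uint8)
g=lambda d,x,y:np.clip(cv2.resize(d["img"][y:y+120,x:x+99,::-1],(396,480),interpolation=2)*1.5,0,255)
o[:,:396]=g(s,245,130);o[:,402:798]=g(t,217,160)
cv2.imwrite("pics/z8.png",o)
E
```

```text
time_s: 17.2
tcp_pos: [0.5085, 0.0278, 0.2117]
orientation: [[0.996, 0.089, -0.005], [0.089, -0.996, -0.001], [-0.005, 0.0, -1.0]]
wrist_force: [0.6, -0.6, -1.5]
grip_width: 0.0142
grasp_force: 107.5
```

View pics/z8.png

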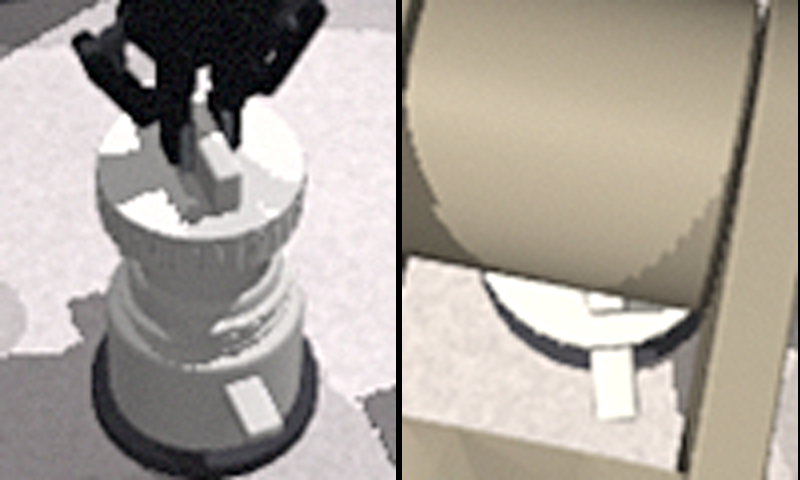

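Scene crop: the lid is held level above the pot. Its top face spans x 97–307 with its near edge at y≈240; the bar's near end is at (225,190). I'll compare these edges with the TCP numerically.

Run:
```python
from h import *
np.set_printoptions(precision=4,suppress=True)
s=load("s4");t3,s3=load("t3"),load("s3")
R=np.array([.996,.089,0]);tcp=np.array([.5085,.0278,.2117]);zf=tcp[2]-.0155
# predicted face circle, centred under the TCP, in scene
a=np.linspace(0,2*np.pi,181);
for off in(0,.005):
    c=tcp+off*R;p=proj(s,np.c_[c[0]+.056*np.cos(a),c[1]+.056*np.sin(a),0*a+zf]);print(off,"left",p[p[:,0].argmin()],"right",p[p[:,0].argmax()],"near",p[p[:,1].argmax()])
    e=c+.042*R;print(" bar end top/bottom",proj(s,[[e[0],e[1],zf+.03],[e[0],e[1],zf]]))
print("seen left",245+97/4,"right",245+307/4,"near",130+240/4,"bar end bottom",245+227/4,130+210/4)
g=cv2.cvtColor(s["img"],cv2.COLOR_RGB2GRAY);print("col 296",g[180:206,296]);print("col 285",g[180:206,285]);print("row 172",g[172,264:276],g[172,316:328])
# pot rim seen in scene earlier vs prediction
for c in((.509,.0305),(.508,.030)):
    p=proj(s,np.c_[c[0]+.0415*np.cos(a),c[1]+.0415*np.sin(a),0*a+.125]);print(c,"rim L R top bot",p[:,0].min(),p[:,0].max(),p[:,1].min(),p[:,1].max())
    p=proj(t3,np.c_[c[0]+.0415*np.cos(a),c[1]+.0415*np.sin(a),0*a+.125]);print("  top",p[:,0].min(),p[:,0].max(),p[:,1].min(),p[:,1].max())
print("rim seen scene",262+75/4.875,262+260/4.875,165+68/4.891,165+210/4.891,"top",227+84/4.875,227+298/4.875,172+118/4.891,172+325/4.891)
```

```text
0 left [268.5507 170.4925] right [320.928  170.9184] near [294.3346 189.3242]
 bar end top/bottom [[301.8784 173.3122]
 [301.7066 183.4502]]
0.005 left [269.283 172.051] right [321.8261 172.4835] near [295.1784 191.0036]
 bar end top/bottom [[302.7581 174.9616]
 [302.5647 185.0926]]
seen left 269.25 right 321.75 near 190.0 bar end bottom 301.75 182.5
col 296 [ 76  78  76  70 137 159 149 150 154 124  79  71  74  74  74  74  73  77
  74  72  73  76  76  75  72  75]
col 285 [172 174 169 172 169 170 173 169 119  66  70  71  71  70  73  70  67  72
  73  71  71  71  73  77  76  75]
row 172 [152 153 151 153 135  93  95  98  98  98  98  99] [169 170 170 170 166 155 163 159 161 158 160 159]
(0.509, 0.0305) rim L R top bot 277.542901123042 314.32280295607615 179.0928541339873 206.33392393216718
  top 244.4642992569676 287.82973819475905 194.99746673597295 238.2238251307754
(0.508, 0.03) rim L R top bot 277.22230991250296 313.98221201439617 178.83343588773081 206.0459985342266
  top 244.7137446747184 288.08487524890955 195.51648737517922 238.75406097389862
rim seen scene 277.38461538461536 315.3333333333333 178.90308730321 207.936004906972 top 244.23076923076923 288.12820512820514 196.1259456143938 238.44857902269473
```

```bash
python3 -m crank '[{"ax":0,"ay":0.05,"az":0,"tx":0,"ty":0.09,"tz":-0.4,"fingers":230},{"ax":0,"ay":0,"az":0,"tx":0,"ty":0,"tz":-0.4,"fingers":230},{"ax":0,"ay":0,"az":0,"tx":0,"ty":0,"tz":-0.4,"fingers":230},{"ax":0,"ay":0,"az":0,"tx":0,"ty":0,"tz":-0.2,"fingers":230},{"ax":0,"ay":0,"az":0,"tx":0,"ty":0,"tz":0,"fingers":230}]' | grep -E "pos|force|orient"
for k in 1 2 3; do :; done
python3 -m crank '[{"ax":0,"ay":0,"az":0,"tx":0,"ty":0,"tz":-0.1,"fingers":230},{"ax":0,"ay":0,"az":0,"tx":0,"ty":0,"tz":0,"fingers":230}]' | grep -E "pos|force"
python3 -m crank '[{"ax":0,"ay":0,"az":0,"tx":0,"ty":0,"tz":-0.1,"fingers":230},{"ax":0,"ay":0,"az":0,"tx":0,"ty":0,"tz":0,"fingers":230}]' | grep -E "pos|force"
```

```text
tcp_pos: [0.5095, 0.03, 0.1779]
orientation: [[0.996, 0.088, -0.007], [0.088, -0.996, -0.001], [-0.007, 0.0, -1.0]]
wrist_force: [-0.6, -0.4, -1.2]
grasp_force: 107.5
tcp_pos: [0.51, 0.0299, 0.1764]
wrist_force: [0.2, -0.5, -0.8]
grasp_force: 107.5
tcp_pos: [0.5098, 0.03, 0.1738]
wrist_force: [-0.7, 0.5, -1.6]
grasp_force: 107.5
```

```bash
python3 -m crank '[{"ax":0,"ay":-0.07,"az":0,"tx":-0.03,"ty":0,"tz":-0.12,"fingers":230},{"ax":0,"ay":0,"az":0,"tx":0,"ty":0,"tz":-0.12,"fingers":230},{"ax":0,"ay":0,"az":0,"tx":0,"ty":0,"tz":0,"fingers":230}]' | grep -E "pos|force|orie"
python3 -m crank '[{"ax":0,"ay":0,"az":0,"tx":0,"ty":0,"tz":-0.1,"fingers":230},{"ax":0,"ay":0,"az":0,"tx":0,"ty":0,"tz":0,"fingers":230}]' | grep -E "pos|force"
python3 -m crank '[{"ax":0,"ay":0,"az":0,"tx":0,"ty":0,"tz":-0.1,"fingers":230},{"ax":0,"ay":0,"az":0,"tx":0,"ty":0,"tz":0,"fingers":230}]' | grep -E "pos|force"
```

```text
tcp_pos: [0.5086, 0.03, 0.1672]
orientation: [[0.996, 0.088, 0.001], [0.088, -0.996, -0.001], [0.001, 0.001, -1.0]]
wrist_force: [-0.6, 0.2, -1.1]
grasp_force: 107.5
tcp_pos: [0.5089, 0.03, 0.1649]
wrist_force: [0.2, 0.5, -1.9]
grasp_force: 107.5
tcp_pos: [0.509, 0.03, 0.1625]
wrist_force: [0.0, -0.0, -1.8]
grasp_force: 107.5
```

```bash
python3 -m crank '[{"ax":0,"ay":0,"az":0,"tx":0,"ty":0,"tz":-0.06,"fingers":230},{"ax":0,"ay":0,"az":0,"tx":0,"ty":0,"tz":0,"fingers":230}]' | grep -E "pos|force|orie"
python3 -m crank '[{"ax":0,"ay":0,"az":0,"tx":0,"ty":0,"tz":-0.06,"fingers":230},{"ax":0,"ay":0,"az":0,"tx":0,"ty":0,"tz":0,"fingers":230}]' | grep -E "pos|force"
python3 -m crank '[{"ax":0,"ay":0,"az":0,"tx":0,"ty":0,"tz":-0.06,"fingers":230},{"ax":0,"ay":0,"az":0,"tx":0,"ty":0,"tz":0,"fingers":230}]' | grep -E "pos|force"
```

```text
tcp_pos: [0.5092, 0.03, 0.1615]
orientation: [[0.996, 0.088, 0.003], [0.088, -0.996, -0.001], [0.003, 0.002, -1.0]]
wrist_force: [0.1, -0.6, 0.3]
grasp_force: 107.9
tcp_pos: [0.5092, 0.0299, 0.1613]
wrist_force: [-4.7, 0.4, 14.5]
grasp_force: 109.9
tcp_pos: [0.5092, 0.03, 0.1612]
wrist_force: [-10.1, 0.5, 26.7]
grasp_force: 111.9
```

```bash
python3 -m crank '[{"ax":0,"ay":0,"az":0,"tx":-0.04,"ty":0,"tz":0.1,"fingers":230},{"ax":0,"ay":0,"az":0,"tx":0,"ty":0,"tz":0,"fingers":230},{"ax":0,"ay":0,"az":0,"tx":0,"ty":0,"tz":0,"fingers":230},{"ax":0,"ay":0,"az":0,"tx":0,"ty":0,"tz":0,"fingers":230}]'
python3 -c "
from station import monitor;o=monitor.get_obs();print(o['qpos'],o['moment'])"
```

```text
time_s: 19.47
tcp_pos: [0.5087, 0.0299, 0.1614]
orientation: [[0.996, 0.088, 0.004], [0.088, -0.996, -0.001], [0.004, 0.002, -1.0]]
wrist_force: [0.9, 0.8, 7.1]
grip_width: 0.0143
grasp_force: 108.8
[-1.73634153e-01  3.90170891e-01  1.54739832e+00 -7.79556606e-04
  1.19956646e+00  1.30887920e+00] [ 0.02132435 -0.14868662  0.06239612]
```

```bash
python3 -m crank '[{"ax":0,"ay":0,"az":0.6,"tx":0,"ty":0,"tz":0,"fingers":230},{"ax":0,"ay":0,"az":0.8,"tx":0,"ty":0,"tz":0,"fingers":230},{"ax":0,"ay":0,"az":0.8,"tx":0,"ty":0,"tz":0,"fingers":230},{"ax":0,"ay":0,"az":0.8,"tx":0,"ty":0,"tz":0,"fingers":230},{"ax":0,"ay":0,"az":0.8,"tx":0,"ty":0,"tz":0,"fingers":230}]'
python3 -m crank '[{"ax":0,"ay":0,"az":0.8,"tx":0,"ty":0,"tz":0,"fingers":230},{"ax":0,"ay":0,"az":0.8,"tx":0,"ty":0,"tz":0,"fingers":230},{"ax":0,"ay":0,"az":0.8,"tx":0,"ty":0,"tz":0,"fingers":230},{"ax":0,"ay":0,"az":0.8,"tx":0,"ty":0,"tz":0,"fingers":230},{"ax":0,"ay":0,"az":0.8,"tx":0,"ty":0,"tz":0,"fingers":230}]'
```

```text
time_s: 19.88
tcp_pos: [0.5089, 0.0296, 0.1614]
orientation: [[0.891, 0.455, 0.005], [0.455, -0.891, -0.001], [0.004, 0.003, -1.0]]
wrist_force: [1.2, -0.8, 7.5]
grip_width: 0.0142
grasp_force: 108.5
time_s: 20.3
tcp_pos: [0.5089, 0.0297, 0.1614]
orientation: [[0.643, 0.766, 0.005], [0.766, -0.643, 0.0], [0.003, 0.003, -1.0]]
wrist_force: [0.0, -0.1, 6.7]
grip_width: 0.014
grasp_force: 108.6
```

```bash
python3 -m crank '[{"ax":0,"ay":0,"az":0.8,"tx":0,"ty":0,"tz":0,"fingers":230},{"ax":0,"ay":0,"az":0.8,"tx":0,"ty":0,"tz":0,"fingers":230},{"ax":0,"ay":0,"az":0.8,"tx":0,"ty":0,"tz":0,"fingers":230},{"ax":0,"ay":0,"az":0.8,"tx":0,"ty":0,"tz":0,"fingers":230},{"ax":0,"ay":0,"az":0.8,"tx":0,"ty":0,"tz":0,"fingers":230}]' | grep -E "pos|force|orie"
python3 -m crank '[{"ax":0,"ay":0,"az":0.8,"tx":0,"ty":0,"tz":0,"fingers":230},{"ax":0,"ay":0,"az":0.8,"tx":0,"ty":0,"tz":0,"fingers":230},{"ax":0,"ay":0,"az":0.8,"tx":0,"ty":0,"tz":0,"fingers":230},{"ax":0,"ay":0,"az":0.8,"tx":0,"ty":0,"tz":0,"fingers":230},{"ax":0,"ay":0,"az":0.8,"tx":0,"ty":0,"tz":0,"fingers":230},{"ax":0,"ay":0,"az":0.7,"tx":0,"ty":0,"tz":0,"fingers":230},{"ax":0,"ay":0,"az":0,"tx":0,"ty":0,"tz":0,"fingers":230}]'
python3 -m crank '[{"ax":0,"ay":0,"az":0,"tx":0,"ty":0,"tz":-0.1,"fingers":230},{"ax":0,"ay":0,"az":0,"tx":0,"ty":0,"tz":-0.1,"fingers":230},{"ax":0,"ay":0,"az":0,"tx":0,"ty":0,"tz":0,"fingers":230}]' | grep -E "pos|force|orie"
```

```text
tcp_pos: [0.5086, 0.0298, 0.1611]
orientation: [[0.294, 0.956, 0.003], [0.956, -0.294, 0.001], [0.002, 0.003, -1.0]]
wrist_force: [1.5, -0.6, 1.4]
grasp_force: 107.9
time_s: 21.3
tcp_pos: [0.5085, 0.0299, 0.1603]
orientation: [[-0.169, 0.986, 0.002], [0.986, 0.169, 0.002], [0.002, 0.002, -1.0]]
wrist_force: [2.6, 0.7, -2.0]
grip_width: 0.0141
grasp_force: 107.4
tcp_pos: [0.5086, 0.0299, 0.1554]
orientation: [[-0.165, 0.986, 0.002], [0.986, 0.165, 0.002], [0.002, 0.003, -1.0]]
wrist_force: [6.2, -0.3, -2.3]
grasp_force: 107.3
```

```bash
python3 -m crank '[{"ax":0,"ay":0,"az":0,"tx":0.03,"ty":0,"tz":-0.1,"fingers":230},{"ax":0,"ay":0,"az":0,"tx":0,"ty":0,"tz":-0.06,"fingers":230},{"ax":0,"ay":0,"az":0,"tx":0,"ty":0,"tz":0,"fingers":230}]' | grep -E "pos|force|orie"
python3 -m crank '[{"ax":0,"ay":0,"az":0,"tx":0,"ty":0,"tz":-0.06,"fingers":230},{"ax":0,"ay":0,"az":0,"tx":0,"ty":0,"tz":0,"fingers":230}]' | grep -E "pos|force|orie"
python3 -m crank '[{"ax":0,"ay":0,"az":0,"tx":0,"ty":0,"tz":-0.05,"fingers":230},{"ax":0,"ay":0,"az":0,"tx":0,"ty":0,"tz":0,"fingers":230}]' | grep -E "pos|force|orie"
```

```text
tcp_pos: [0.5088, 0.03, 0.1514]
orientation: [[-0.167, 0.986, 0.001], [0.986, 0.167, 0.002], [0.002, 0.001, -1.0]]
wrist_force: [5.0, -0.9, -1.9]
grasp_force: 107.4
tcp_pos: [0.5088, 0.03, 0.1501]
orientation: [[-0.167, 0.986, 0.001], [0.986, 0.167, 0.002], [0.002, 0.001, -1.0]]
wrist_force: [4.4, -0.0, -1.2]
grasp_force: 107.6
tcp_pos: [0.5089, 0.0299, 0.1492]
orientation: [[-0.167, 0.986, 0.002], [0.986, 0.167, 0.002], [0.002, 0.002, -1.0]]
wrist_force: [3.6, -1.1, 0.7]
grasp_force: 107.9
```

```bash
python3 -m crank '[{"ax":0,"ay":0,"az":-0.6,"tx":0,"ty":0,"tz":-0.015,"fingers":230},{"ax":0,"ay":0,"az":-0.6,"tx":0,"ty":0,"tz":-0.015,"fingers":230},{"ax":0,"ay":0,"az":-0.6,"tx":0,"ty":0,"tz":0,"fingers":230},{"ax":0,"ay":0,"az":-0.6,"tx":0,"ty":0,"tz":0,"fingers":230}]' | grep -E "pos|force|orie"
python3 -m crank '[{"ax":0,"ay":0,"az":-0.6,"tx":0,"ty":0,"tz":-0.02,"fingers":230},{"ax":0,"ay":0,"az":-0.6,"tx":0,"ty":0,"tz":0,"fingers":230},{"ax":0,"ay":0,"az":-0.6,"tx":0,"ty":0,"tz":0,"fingers":230},{"ax":0,"ay":0,"az":-0.6,"tx":0,"ty":0,"tz":0,"fingers":230}]' | grep -E "pos|force|orie"; python3 -c "
from station import monitor;o=monitor.get_obs();print(o['qpos'][5],o['moment'])"
```

```text
tcp_pos: [0.509, 0.0302, 0.149]
orientation: [[0.075, 0.997, 0.003], [0.997, -0.075, 0.002], [0.002, 0.003, -1.0]]
wrist_force: [2.3, 2.1, 6.3]
grasp_force: 108.9
tcp_pos: [0.509, 0.0301, 0.149]
orientation: [[0.309, 0.951, 0.004], [0.951, -0.309, 0.001], [0.002, 0.003, -1.0]]
wrist_force: [1.7, 1.3, 11.0]
grasp_force: 109.6
0.1392092762736325 [ 0.27624109 -0.27281471  0.36341653]
```

```bash
python3 -m crank '[{"ax":0,"ay":0,"az":-0.6,"tx":0,"ty":0,"tz":0,"fingers":230},{"ax":0,"ay":0,"az":-0.6,"tx":0,"ty":0,"tz":0,"fingers":230},{"ax":0,"ay":0,"az":-0.6,"tx":0,"ty":0,"tz":0,"fingers":230},{"ax":0,"ay":0,"az":-0.6,"tx":0,"ty":0,"tz":0,"fingers":230}]' | grep -E "pos|force|orie"
python3 -m crank '[{"ax":0,"ay":0,"az":-0.6,"tx":0,"ty":0,"tz":-0.01,"fingers":230},{"ax":0,"ay":0,"az":-0.6,"tx":0,"ty":0,"tz":-0.01,"fingers":230},{"ax":0,"ay":0,"az":-0.6,"tx":0,"ty":0,"tz":-0.01,"fingers":230},{"ax":0,"ay":0,"az":-0.6,"tx":0,"ty":0,"tz":-0.01,"fingers":230}]' | grep -E "pos|force|orie"; python3 -c "
from station import monitor;o=monitor.get_obs();print(o['qpos'][5],o['moment'])"
```

```text
tcp_pos: [0.509, 0.0302, 0.1489]
orientation: [[0.526, 0.85, 0.004], [0.85, -0.526, 0.001], [0.003, 0.003, -1.0]]
wrist_force: [1.5, 1.5, 9.0]
grasp_force: 109.4
tcp_pos: [0.509, 0.0304, 0.1478]
orientation: [[0.713, 0.701, 0.004], [0.701, -0.714, 0.001], [0.004, 0.002, -1.0]]
wrist_force: [1.1, 1.5, 7.9]
grasp_force: 109.1
0.6201446806586144 [ 0.53044949 -0.4635139   0.30461117]
```

```bash
python3 -m crank '[{"ax":0,"ay":0,"az":-0.6,"tx":0,"ty":0,"tz":-0.014,"fingers":230},{"ax":0,"ay":0,"az":-0.6,"tx":0,"ty":0,"tz":-0.014,"fingers":230},{"ax":0,"ay":0,"az":-0.6,"tx":0,"ty":0,"tz":-0.014,"fingers":230},{"ax":0,"ay":0,"az":-0.6,"tx":0,"ty":0,"tz":-0.014,"fingers":230}]' | grep -E "pos|force|orie"
python3 -m crank '[{"ax":0,"ay":0,"az":-0.6,"tx":0,"ty":0,"tz":-0.014,"fingers":230},{"ax":0,"ay":0,"az":-0.6,"tx":0,"ty":0,"tz":-0.014,"fingers":230},{"ax":0,"ay":0,"az":-0.6,"tx":0,"ty":0,"tz":-0.01,"fingers":230}]' | grep -E "pos|force|orie"; python3 -c "
from station import monitor;o=monitor.get_obs();print(o['qpos'][5],o['moment'],o['time_s'])"
```

```text
tcp_pos: [0.5092, 0.0302, 0.1465]
orientation: [[0.859, 0.511, 0.004], [0.511, -0.86, -0.0], [0.004, 0.002, -1.0]]
wrist_force: [-0.1, -0.7, 12.8]
grasp_force: 109.8
tcp_pos: [0.5094, 0.0302, 0.1464]
orientation: [[0.937, 0.349, 0.006], [0.349, -0.937, -0.001], [0.005, 0.002, -1.0]]
wrist_force: [-0.2, 0.9, 20.1]
grasp_force: 110.8
1.0407875104348223 [0.60777835 0.12562317 0.55744388] 24.05
```

```bash
for i in 1; do
python3 -m crank '[{"ax":0,"ay":0,"az":-0.6,"tx":0,"ty":0,"tz":0.03,"fingers":230},{"ax":0,"ay":0,"az":-0.6,"tx":0,"ty":0,"tz":0,"fingers":230}]' | grep -E "pos|force|orie"; python3 -c "
from station import monitor;o=monitor.get_obs();print(o['qpos'][5],o['moment'])"
done
python3 -m crank '[{"ax":0,"ay":0,"az":-0.6,"tx":0,"ty":0,"tz":0,"fingers":230},{"ax":0,"ay":0,"az":-0.6,"tx":0,"ty":0,"tz":0,"fingers":230}]' | grep -E "pos|force|orie"; python3 -c "
from station import monitor;o=monitor.get_obs();print(o['qpos'][5],o['moment'])"
```

```text
tcp_pos: [0.5092, 0.0301, 0.1465]
orientation: [[0.972, 0.234, 0.004], [0.234, -0.972, -0.001], [0.004, 0.002, -1.0]]
wrist_force: [2.4, 0.7, 11.8]
grasp_force: 109.4
1.161167307091481 [ 0.640478   -0.40276835  0.4980606 ]
tcp_pos: [0.5094, 0.0303, 0.1464]
orientation: [[0.993, 0.117, 0.005], [0.117, -0.993, -0.001], [0.005, 0.001, -1.0]]
wrist_force: [3.6, 1.1, 9.1]
grasp_force: 110.5
1.2809449428473763 [ 0.69043877 -0.60677323  1.07157876]
```

```bash
python3 -m crank '[{"ax":0,"ay":0,"az":-0.5,"tx":0,"ty":0,"tz":0,"fingers":230},{"ax":0,"ay":0,"az":0,"tx":0,"ty":0,"tz":0,"fingers":230}]' | grep -E "pos|force|orie"; python3 -c "
from station import monitor;o=monitor.get_obs();print(o['qpos'][5],o['moment'])"
python3 -m crank '[{"ax":0,"ay":0,"az":-0.5,"tx":0,"ty":0,"tz":0,"fingers":230},{"ax":0,"ay":0,"az":0,"tx":0,"ty":0,"tz":0,"fingers":230}]' | grep -E "pos|force|orie"; python3 -c "
from station import monitor;o=monitor.get_obs();print(o['qpos'][5],o['moment'])"
```

```text
tcp_pos: [0.5094, 0.0301, 0.1464]
orientation: [[0.998, 0.069, 0.005], [0.069, -0.998, -0.002], [0.005, 0.002, -1.0]]
wrist_force: [2.6, -0.5, 10.2]
grasp_force: 114.1
1.3290515776616674 [ 0.44409894 -0.57331715  1.6525781 ]
tcp_pos: [0.5094, 0.0301, 0.1465]
orientation: [[1.0, 0.023, 0.005], [0.023, -1.0, -0.003], [0.005, 0.003, -1.0]]
wrist_force: [2.6, -0.4, 10.1]
grasp_force: 133.0
1.3768771577911458 [ 0.3749082  -0.56920958  2.92716833]
```

The lid hit a firm stop with the moment rising to 2.9 N m. It has sunk 15 mm in total, which puts the origin 26 mm below the rim. I'll relieve the load, let go and retreat.

```bash
python3 -m crank '[{"ax":0,"ay":0,"az":0.4,"tx":0,"ty":0,"tz":0.02,"fingers":230},{"ax":0,"ay":0,"az":0,"tx":0,"ty":0,"tz":0,"fingers":200},{"ax":0,"ay":0,"az":0,"tx":0,"ty":0,"tz":0,"fingers":160},{"ax":0,"ay":0,"az":0,"tx":0,"ty":0,"tz":0,"fingers":100},{"ax":0,"ay":0,"az":0,"tx":0,"ty":0,"tz":0,"fingers":80},{"ax":0,"ay":0,"az":0,"tx":0,"ty":0,"tz":0,"fingers":80},{"ax":0,"ay":0,"az":0,"tx":0,"ty":0,"tz":0.4,"fingers":80},{"ax":0,"ay":0,"az":0,"tx":0,"ty":0,"tz":0.8,"fingers":80},{"ax":0,"ay":0,"az":0,"tx":0,"ty":0,"tz":0.8,"fingers":80},{"ax":0,"ay":0,"az":0,"tx":0,"ty":0,"tz":0.8,"fingers":80}]'
python3 -m crank '[{"ax":0,"ay":0,"az":0,"tx":0,"ty":0.8,"tz":0.8,"fingers":80},{"ax":0,"ay":0,"az":0,"tx":-0.5,"ty":0.8,"tz":0.8,"fingers":80},{"ax":0,"ay":0,"az":0,"tx":-0.5,"ty":0.8,"tz":0.4,"fingers":80},{"ax":0,"ay":0,"az":0,"tx":-0.5,"ty":0.8,"tz":0,"fingers":80},{"ax":0,"ay":0,"az":0,"tx":-0.5,"ty":0.8,"tz":0,"fingers":80},{"ax":0,"ay":0,"az":0,"tx":-0.5,"ty":0.8,"tz":0,"fingers":80},{"ax":0,"ay":0,"az":0,"tx":-0.5,"ty":0.8,"tz":0,"fingers":80},{"ax":0,"ay":0,"az":0,"tx":-0.5,"ty":0.8,"tz":0,"fingers":80},{"ax":0,"ay":0,"az":0,"tx":0,"ty":0,"tz":0,"fingers":80}]'
python3 - <<'E'
from station import eyes
from h import *
t=eyes.get_image("top");pickle.dump(t,open("t5.pkl","wb"));s=eyes.get_image("scene");pickle.dump(s,open("s5.pkl","wb"))
t3=load("t3")
g=cv2.cvtColor(t["img"],cv2.COLOR_RGB2GRAY)
# numeric check: bar end-points predicted at top, and the lid outline
a=np.linspace(0,2*np.pi,181);p=proj(t,np.c_[.509+.056*np.cos(a),.030+.056*np.sin(a),0*a+.130])
print("pred lid",p.min(0),p.max(0))
c=proj(t,[[.509,.030,.130]])[0].astype(int);print("c",c);print(g[c[1]+12,c[0]-36:c[0]+37]);print(g[c[1]-36:c[1]+50,c[0]+16])
for v in range(c[1]-26,c[1]+28,4):print(v,g[v,c[0]-14:c[0]+20])
E
```

```text
time_s: 25.55
tcp_pos: [0.5084, 0.03, 0.2164]
orientation: [[0.998, 0.058, 0.001], [0.058, -0.998, -0.001], [0.001, 0.001, -1.0]]
wrist_force: [0.8, 0.1, 0.3]
grip_width: 0.0585
grasp_force: 0.0
time_s: 26.3
tcp_pos: [0.4191, 0.1923, 0.2658]
orientation: [[0.998, 0.061, 0.001], [0.061, -0.998, -0.001], [0.001, 0.001, -1.0]]
wrist_force: [0.6, -0.2, -0.4]
grip_width: 0.059
grasp_force: 0.0
pred lid [236.89663298 187.14138151] [295.80543221 245.8576769 ]
c [266 216]
[144 145 143 144 145 149 119  44  60 136 175 166 164 165 164 164 165 164
 164 164 165 164 164 164 164 165 163 164 161 149 143 143 144 158 168 166
 164 163 163 160 124  87  96  96  98  99  97  97  96  93 114 152 165 162
 162 161 161 161 160 161 163 166 160 108  30  27  27  26  70  89  84  81
  81]
[120  75  80  81  81  83  83  83  80  79  70  57  70 126 162 165 160 160
 160 161 160 161 159 160 160 160 161 162 161 161 161 162 160 160 161 161
 161 160 163 162 162 163 162 163 164 163 162 163 165 166 168 167 168 168
 168 168 168 167 167 167 163 131  72  27  27  29  29  28  33  68 106 140
 152 150 116  76  84  83  82  81  82  86 
[... 1318 characters left out ...]
64 163 164 166 154 143 145 137 143 163 165 166 164 163 162 152
 110  82  97  97  96  98  98  98  95  90 135 168 162 162 160 161]
230 [163 163 163 163 164 163 164 166 154 143 136 148 167 166 164 163 161 163
 136  92  90  98  98  97  97  97  96  96  90 135 168 163 162 162]
234 [164 164 164 164 163 163 162 164 164 161 131 131 165 166 165 164 163 164
 147  96  80  97  97  97  97  98  98  95  89 134 168 162 161 162]
238 [164 165 164 163 163 163 164 162 162 164 166 153 132 125 115 104 102 105
 102  85  80  89  90  88  89  88  90  87 113 153 167 165 170 160]
242 [170 172 168 166 164 165 165 164 164 162 165 165 163 165 164 166 163 164
 164 163 164 164 164 164 167 168 171 164 142 114  72  39  25  24]
```

The bar runs about 5° in the image against 4° for the ears, the lid outline sits on the pot's axis, and the hand is clear. Handing in.

```bash
python3 -c "
from station import workorder;print(workorder.finish_job())"
```

```text
the job is handed in; nothing more can be done
None
```

The job is handed in at about 26 s of the 72 s allowed: the mailer is inside the pot and the lid is screwed tight with its bar in line with the ears (my own measurements); the hand is clear, the bottle, mug and stapler were not approached, and no verdict came back.

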